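Lock off a slide stainer and index its carousel by hand

ROBOT

A 6-joint arm with a two-finger parallel gripper is mounted at the origin on the work surface. World frame = base frame: x ahead of the robot, y to its left, z up, the work surface at z = 0. Lengths are in m, angles in rad, forces in N, time in s.
With the tool pointing down it reaches from about 0.325 to 0.9 m from the base axis. Payload 6.1 kg.
Tool frame: the origin (TCP) lies at the very end of the fingers, on their centre line; the grasp point (between the pads) lies 19 mm behind it (manip.grip_point_offset is the distance from the TCP to the grasp point, in m); z points along the fingers, x is the direction in which the jaws open and shut, and the axes are right-handed (so a half turn about z gives the same grasp; the last joint's range is limited). The gripper opens to 87 mm and grips with 3 to 60 N. Pads are 19 mm wide; open, the fingers measure 117 mm over their backs; the gripper's body (75 mm by 190 mm) begins 51 mm behind the grasp point.
Start: joints at [1.145, 0.22, 1.526, -0, 1.395, -0.126], TCP at [0.185, 0.597, 0.223] pointing down, gripper open.
Joint ranges: [-2.98, 2.98], [-0.91, 2.08], [0.09, 2.57], [-1.24, 4.39], [0.2, 2.65], [-2.68, 2.68]. Speed limits (rad/s): [2.57, 2.57, 3.01, 3.14, 3.14, 3.14].

INTERFACE

Orientations are given as a 3x3 rotation matrix whose columns are the frame's x, y, z axes.
In Python, from rig import read_state, vision, job_done, manip gives the robot as it stands. The module is installed in compiled form; this text tells all that it offers.
- The arm moves only by the tool send_rows, never from a script. Its argument "commands" is a list of rows, each an object of numbers: "x", "y", "z": the shift along the world's x, y, z in m; "spin": the turn about the world's z in rad; "fingers": the finger opening in m, from 0 to 0.087. In form: [{"x": .., "y": .., "z": .., "spin": .., "fingers": ..}, ...]. A call has 1 to 12 rows; each row shifts and turns the commanded pose from where the row before left it; what a row does not reach is not made up. A row lasts 1/12 s, in which the tool goes at most 41.7 mm and 7.16 degrees, less where a joint would pass 70% of its speed; a pose out of reach is approached as far as the arm can. A call with a gripper value outside its range is refused whole. The fingers move at their own pace and stop on an object; "newtons" is the grip in N (left out, the last holds). Time passes only in rows, so rows that do not move let the fingers close. It gives the time, the measured TCP pose, the force and the opening at its end, in the units of the state.
- read_state(): the state, without advancing time (a new reading comes with each control period).
- vision.camera(name): name is "scene" or "top" or "wrist"; returns (picture, depth): 420x560x3 uint8, red, green, blue; 420x560 float32, m along the optical axis (not along the pixel's ray), 0 where there is no reading.
- vision.camera_model(name): a dict with "camera_matrix" (3x3 intrinsics, pixels), "rvec" (rotation vector, rad) and "tvec" (3), from world to camera coordinates, as OpenCV has them; the wrist camera has in their place "T_tool_cam" (4x4, takes a point from camera to tool coordinates, whose origin is the TCP and whose axes are the tool frame's). Camera axes: x right, y down, z forward; pixel columns grow to the right and rows downward; lengths in m; the calibration is good to about 2 mm. A picture is of the moment at which its call begins: read the wrist's pose just before it. camera_model takes no time and is no camera call.
- job_done(): hands the job in, once; it reports no verdict.
The state is a dict: "time_s": time; "joints": joint angles; "joint_velocities": joint speeds; "joint_efforts": joint torques, N m; "tcp_pos": TCP position; "tcp_rot": TCP orientation; "ft_force": force on the tool from outside, world axes, zero at the start; "torque": the same for the moment, N m; "finger_gap": opening from 0.0 (shut) to 1.0 (fully open).
Only numpy, scipy, OpenCV 4.12 (cv2) and the standard library are available. Lean on these libraries where they do the work, as an engineer would, in place of code of your own. Each camera call takes 0.05 s, during which the arm holds its last target.

TASK

Make the slide stainer safe and bring its slide trough round for unloading: turn the isolator handle clockwise to off at its stop, then swing the lockout hasp on the handle fully out. Only after that, turn the carousel by pushing its spokes, gently and without flinging it, until the rectangular trough is centred on the pointer and at rest, and leave the handle off and the hasp out. Leave the bottles and the slide box where they stand.

Things in the scene. Friction and masses are not known exactly. Their poses are not given: they have to be found in the camera images.
- stand: Fixed carousel stand; origin on the table on the turntable's axis, z up, x axis towards the pointer. Round foot of radius 100, 12 high. Pointer: aluminium post (16 by 26) at radius 180 to 196 along x, with an arm at height 110 to 120 reaching in to a tip at radius 107, so that a finger pushing a spoke cannot pass it. A flat tongue 34 wide, 10 high joins foot and post.
- carousel (a joint): Turn of the carousel in rad, counter-clockwise from above, 0 (or any whole turn) when the trough is exactly at the pointer. Turns without end both ways; friction of about 0.06 N m stops it within a few degrees after a slow push. Disc radius 103, top at height 53; six containers 60 deg apart at radius 66: five round jars (50 wide, top at 95) and one rectangular trough.
- trough (a point): Top of the rectangular glass trough with white lid (72 by 46, long side along the rim, top at height 99), on the carousel, 66 from the axis, height 95.
- spoke (a point): Centre of the black ball end (18 mm) of the first of six radial steel spokes, 30 deg counter-clockwise from the trough, 151 from the axis, height 49. The spokes are 60 deg apart, 10 mm round, bare from radius 103 to 142, outermost point at 160; beside and below them, beyond radius 103, it is open down to the table.
- station (a point): Fixed point on the stand 66 from the turntable axis towards the pointer, height 95: the place where the trough's centre must come to.
- isolator: Fixed grey isolator enclosure, 160 (x) by 140 (y) by 60 high, origin under its centre, z up. The rotary handle's vertical axis passes through the origin. A white bar on the top at +x marks on, a white round stud (14 wide, 3 high) at -y marks off.
- handle (a joint): Turn of the isolator's black bar handle in rad, growing clockwise from above: about 0 is on (long end along the enclosure's +x), 1.571 is off, at its stop (long end along -y). Stiff: needs about 0.3 N m and stays where left. The bar is 22 wide, its sides run from height 68 to 96, long end reaching 72 from the axis and short end 52; a round boss of radius 26 surrounds the axis.
- handle_tip (a point): Middle of the end face of the handle's long end, 72 from the axis, height 82.
- hasp (a joint): Swing of the steel lockout hasp relative to the handle in rad, clockwise from above: 0 stowed along the handle's short end, 1.571 fully out, square to the handle, at its stop. Light friction (0.05 N m), stays where left. It is a flat plate 64 by 18 by 5 lying on top of the handle (height 97 to 102), pivoting about the handle's own axis, with an upright thumb tab near its end.
- hasp_tab (a point): Centre of the hasp's upright thumb tab, 44 from the handle axis, height 114; the tab is 20 long (radially), 6 thick and stands from height 102 to 126.
- wash_bottle: Loose bystander: white jar, 60 wide, 125 tall, origin at the centre of its underside; stands beside the carousel.
- dropper1: Loose bystander: dropper bottle, 32 wide, 75 tall, origin under its centre; beside the isolator.
- dropper2: Loose bystander: second dropper bottle, same as the first.
- slide_box: Loose bystander: upright grey slide box, 50 (x) by 90 (y) by 118 tall, origin under its centre; stands beside the carousel.
Mind the look-alikes: they are no part of the job. Several things have the shape of the isolator; the one meant has the colours described above.

How it is judged:
By the outcome, as a careful person would: the job done as asked, in the order asked, and still so for the second after the job is handed in, with the robot touching nothing.
It also fails if it takes over 72 s, if anything falls off the work surface, if the arm or the gripper's body presses on something with over 40 N, if the wrist force passes 120 N, or if a joint passes its speed limit or range.

## Working session

There is one attempt and no reset: what is moved stays moved. The work goes in short steps, Python scripts to look and compute and a tool call to move; the robot and the scene stay as the last step left them, time stands still between calls to the robot, and variables do not carry over. Pictures are saved under pics/ and viewed, and the job is handed in when it is done.

Besides the shell and the picture viewer there is one more tool, called after "Request:" as name(argument=value, ...) on one line, values as JSON. send_rows: Moves the arm, as the interface text tells. Its arguments: {"type":"object","properties":{"commands":{"type":"array"},"newtons":{"type":"number"}},"required":["commands"]}

```bash
mkdir -p pics; ls
python3 - <<'E'
from rig import read_state, vision, manip
import cv2,numpy as np
s=read_state();print(s)
for n in ["scene","top"]:
    p,d=vision.camera(n);cv2.imwrite(f"pics/{n}0.png",p[:,:,::-1]);np.savez(f"{n}0.npz",p=p,d=d)
    print(vision.camera_model(n))
E
```

```text
pics
{'time_s': 0.0, 'joints': array([ 1.14487337e+00,  2.21185790e-01,  1.52758119e+00, -3.61661306e-05,
        1.39469461e+00, -1.26115348e-01]), 'joint_velocities': array([ 0.00063322, -0.00131076,  0.00051509, -0.00039191,  0.00043665,
       -0.00207579]), 'joint_efforts': array([-1.61774176e-05, -4.94610786e+01, -3.87379932e+01,  7.00779073e-02,
        5.71167050e-02, -1.16433202e-04]), 'tcp_pos': array([0.18435871, 0.59655975, 0.22147807]), 'tcp_rot': array([[ 2.95329634e-01,  9.55395133e-01, -7.39750021e-04],
       [ 9.55393612e-01, -2.95330492e-01, -1.71667975e-03],
       [-1.85857822e-03, -1.99766043e-04, -9.99998253e-01]]), 'ft_force': array([-0.36660716, -0.46477357, -0.35357008]), 'torque': array([-0.0034927 , -0.10767375,  0.03632225]), 'finger_gap': 0.9992590702256833}
{'camera_matrix': array([[488.63138907,   0.        , 274.84147267],
       [  0.        , 488.63138907, 213.53564456],
       [  0.        ,   0.        ,   1.        ]]), 'rvec': array([ 2.24525853,  1.00526693, -0.35040388]), 'tvec': array([-0.31738708, -0.26785004,  1.54728459])}
{'camera_matrix': array([[494.98109497,   0.        , 277.22217419],
       [  0.        , 494.98109497, 202.32406485],
       [  0.        ,   0.        ,   1.        ]]), 'rvec': array([ 2.12188987, -2.17826121,  0.15287702]), 'tvec': array([-0.0289608 ,  0.53536662,  1.5148242 ])}
```

View pics/scene0.png

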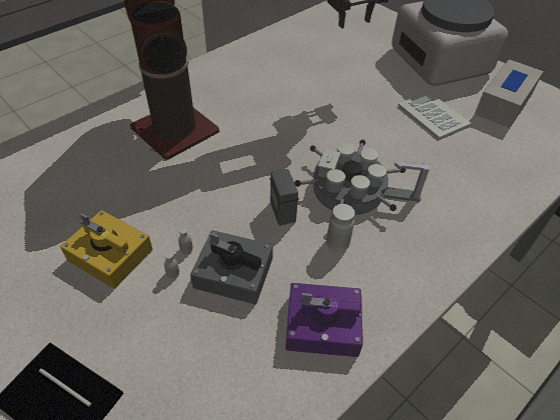

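View pics/top0.png

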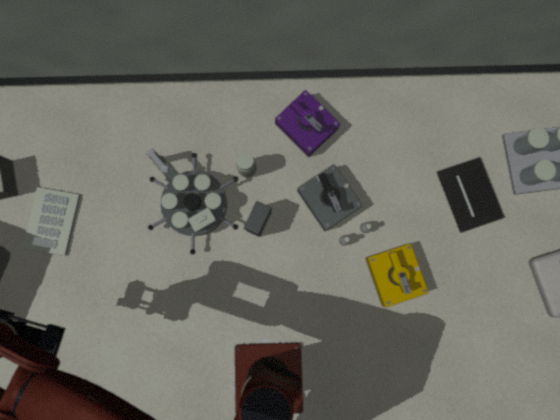

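The scene shows the grey isolator at about (232,262) with its black handle, and purple and yellow look-alikes. The carousel is at (350,178) and the pointer bracket at (410,180). In the top view the isolator is at (330,196), the carousel at (195,202), the trough at (202,219) and the pointer at (160,160).

```bash
cat > h.py <<'E'
import cv2,numpy as np
from rig import read_state, vision
def cam(n):
    m=vision.camera_model(n);R=cv2.Rodrigues(m["rvec"])[0];return m["camera_matrix"],R,np.asarray(m["tvec"]).ravel()
def atz(n,u,v,z):
    K,R,t=cam(n);r=R.T@np.linalg.inv(K)@np.array([u,v,1.]);c=-R.T@t
    return c+r*(z-c[2])/r[2]
def cloud(n,d):
    K,R,t=cam(n);v,u=np.mgrid[:d.shape[0],:d.shape[1]]
    P=np.stack([(u-K[0,2])/K[0,0]*d,(v-K[1,2])/K[1,1]*d,d],-1)
    return (P-t)@R
def proj(n,P):
    K,R,t=cam(n);return cv2.projectPoints(np.float64(P).reshape(-1,3),cv2.Rodrigues(R)[0],t,K,None)[0].reshape(-1,2)
def crop(p,u0,u1,v0,v1,s,f):
    cv2.imwrite(f,cv2.resize(p[v0:v1,u0:u1,::-1],None,fx=s,fy=s,interpolation=cv2.INTER_CUBIC))
E
python3 - <<'E'
from h import *
a=np.load("top0.npz");b=np.load("scene0.npz")
crop(a["p"],290,390,150,250,6,"pics/t_iso.png")
crop(a["p"],140,290,140,260,5,"pics/t_car.png")
crop(b["p"],185,285,215,310,6,"pics/s_iso.png")
P=cloud("top",a["d"])
for (u,v) in [(195,202),(202,219),(181,182),(330,196),(247,165),(258,218),(193,252),(350,110)]: print(u,v,P[v,u].round(4))
E
```

```text
195 202 [0.535  0.2067 0.0867]
202 219 [0.4812 0.1838 0.0998]
181 182 [0.597  0.2483 0.0913]
330 196 [ 0.542  -0.2032  0.0912]
247 165 [0.6359 0.0444 0.1305]
258 218 [0.4777 0.0154 0.1192]
193 252 [0.3852 0.2175 0.0607]
350 110 [ 0.8417 -0.2916 -0.0025]
```

View pics/t_iso.png

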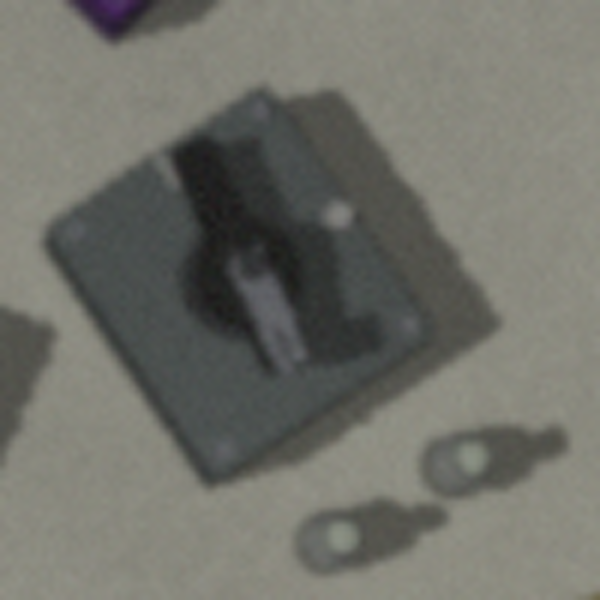

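View pics/t_car.png

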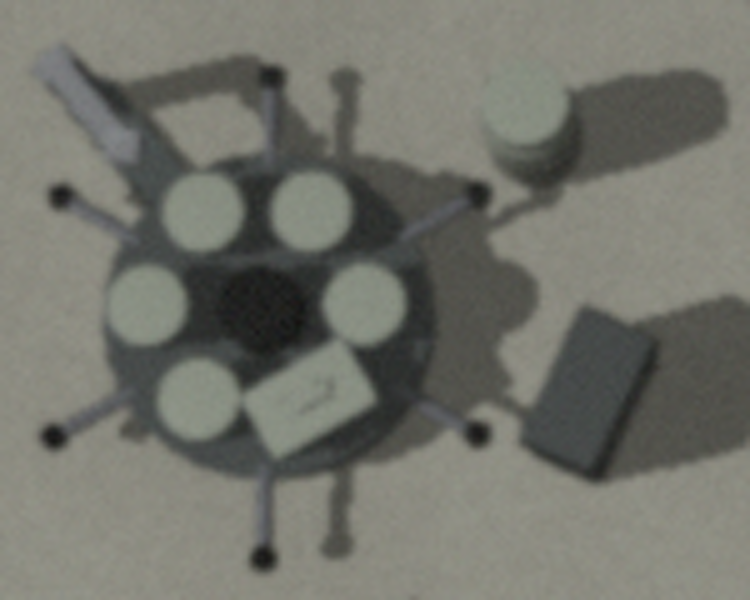

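View pics/s_iso.png

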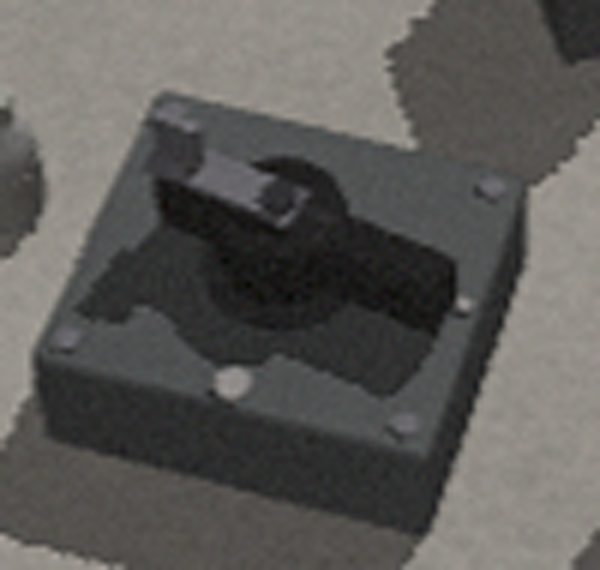

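Run:
```python
from h import *
f=lambda c,z:atz("top",290+(c[0]+.5)/6-.5,150+(c[1]+.5)/6-.5,z)
S=[f(c,.062) for c in [(78,230),(262,105),(410,325),(222,447)]]
C=np.mean(S,0);print("screws",np.round(S,4),"C",C)
for i in range(4):print(np.linalg.norm(S[i]-S[(i+1)%4]))
st=f((338,214),.063);on=f((165,168),.061)
print("stud",st,"on",on, "dirs",np.degrees(np.arctan2(*(st-C)[1::-1])),np.degrees(np.arctan2(*(on-C)[1::-1])),np.linalg.norm(st-C),np.linalg.norm(on-C))
# handle long end top face z .096
h=f((200,150),.096);print("handle",h,np.degrees(np.arctan2(*(h-C)[1::-1])),np.linalg.norm((h-C)[:2]))
tab=f((290,360),.126);print("tab",tab,np.degrees(np.arctan2(*(tab-C)[1::-1])),np.linalg.norm((tab-C)[:2]))
dr=[f((342,538),.075),f((473,456),.075)];print("drop",dr)
g=lambda c,z:atz("top",140+(c[0]+.5)/5-.5,140+(c[1]+.5)/5-.5,z)
B=[g(c,.049) for c in [(271,76),(478,195),(478,433),(263,557),(53,436),(60,195)]]
c=np.mean(B,0);print("car centre",c);print([ (round(float(np.degrees(np.arctan2(*(b-c)[1::-1]))),2),round(float(np.linalg.norm(b-c)),4)) for b in B])
J=[g(q,.095) for q in [(203,211),(310,211),(364,304),(310,400),(198,398),(147,304)]]
cj=np.mean(J,0);print("jar centre",cj);print([ (round(float(np.degrees(np.arctan2(*(b-c)[1::-1]))),2),round(float(np.linalg.norm((b-c)[:2])),4)) for b in J])
for q in [(55,60),(125,150)]:
    b=g(q,.12);print("ptr",b,np.degrees(np.arctan2(*(b-c)[1::-1])),np.linalg.norm((b-c)[:2]))
print("wash",g((525,103),.125),"box",[g(q,.118) for q in [(585,306),(657,345),(600,470),(525,438)]])
# scene view check
s=lambda c,z:atz("scene",185+(c[0]+.5)/6-.5,215+(c[1]+.5)/6-.5,z)
S=[s(q,.062) for q in [(175,110),(492,187),(405,425),(67,338)]];print("scene screws C",np.mean(S,0))
print("stud",s((233,380),.063))
```

```text
screws [[ 0.574  -0.1226  0.062 ]
 [ 0.6373 -0.2204  0.062 ]
 [ 0.52   -0.2916  0.062 ]
 [ 0.4596 -0.1925  0.062 ]] C [ 0.54773379 -0.20676406  0.062     ]
0.11647298141724367
0.1372113253347301
0.11609290817469606
0.13397657539181468
stud [ 0.57867536 -0.25709092  0.063     ] on [ 0.60553624 -0.16884105  0.061     ] dirs -58.416294409587955 33.26806050603018 0.05908615527405319 0.06913955728697994
handle [ 0.60770998 -0.18385512  0.096     ] 20.90522038391311 0.06420251807592381
tab [ 0.49569342 -0.2209825   0.126     ] -164.71863819911397 0.053947786401261556
drop [array([ 0.41078937, -0.24979873,  0.075     ]), array([ 0.4505274 , -0.31804499,  0.075     ])]
car centre [0.53960366 0.21894302 0.049     ]
[(-1.06, 0.1514), (-61.54, 0.1504), (-120.92, 0.1516), (178.87, 0.1508), (118.81, 0.1513), (58.78, 0.1515)]
jar centre [0.53884313 0.21839603 0.095     ]
[(28.48, 0.0652), (-31.3, 0.0651), (-91.97, 0.0662), (-150.88, 0.0683), (149.07, 0.0661), (88.98, 0.0649)]
ptr [0.68694424 0.33436044 0.12      ] 38.07293561588131 0.18716416899777436
ptr [0.630588   0.29194145 0.12      ] 38.740723422962716 0.11664870558079211
wash [0.65195133 0.05165369 0.125     ] box [array([0.52929109, 0.0185285 , 0.118     ]), array([ 0.50480433, -0.02369105,  0.118     ]), array([0.4314818 , 0.01169345, 0.118     ]), array([0.45153902, 0.05553326, 0.118     ])]
scene screws C [ 0.54690427 -0.20429519  0.062     ]
stud [ 0.57766308 -0.25413491  0.063     ]
```

Request:
send_rows(commands=[{"x": 0.019,"y": -0.035,"spin": 0.03,"fingers": 0.04},{"x": 0.019,"y": -0.035,"spin": 0.03},{"x": 0.019,"y": -0.035,"spin": 0.03},{"x": 0.019,"y": -0.035,"spin": 0.03},{"x": 0.019,"y": -0.035,"spin": 0.03},{"x": 0.019,"y": -0.035,"spin": 0.03},{"x": 0.019,"y": -0.035,"spin": 0.03},{"x": 0.019,"y": -0.035,"spin": 0.03},{"x": 0.019,"y": -0.035,"spin": 0.03},{"x": 0.019,"y": -0.035,"spin": 0.03},{"x": 0.019,"y": -0.035,"spin": 0.03}])

```text
validation failed for argument at $.co...
```

Request:
send_rows(commands=[{"x": 0.019,"y": -0.035,"z": 0,"spin": 0.03,"fingers": 0.04},{"x": 0.019,"y": -0.035,"z": 0,"spin": 0.03,"fingers": 0.04},{"x": 0.019,"y": -0.035,"z": 0,"spin": 0.03,"fingers": 0.04},{"x": 0.019,"y": -0.035,"z": 0,"spin": 0.03,"fingers": 0.04},{"x": 0.019,"y": -0.035,"z": 0,"spin": 0.03,"fingers": 0.04},{"x": 0.019,"y": -0.035,"z": 0,"spin": 0.03,"fingers": 0.04},{"x": 0.019,"y": -0.035,"z": 0,"spin": 0.03,"fingers": 0.04},{"x": 0.019,"y": -0.035,"z": 0,"spin": 0.03,"fingers": 0.04},{"x": 0.019,"y": -0.035,"z": 0,"spin": 0.03,"fingers": 0.04},{"x": 0.019,"y": -0.035,"z": 0,"spin": 0.03,"fingers": 0.04},{"x": 0.019,"y": -0.035,"z": 0,"spin": 0.03,"fingers": 0.04}])

```text
time_s: 1.02
tcp_pos: [0.3938, 0.2103, 0.2223]
tcp_rot: [[-0.032, 0.999, -0.0], [0.999, 0.032, 0.0], [0.0, -0.0, -1.0]]
ft_force: [1.6, 0.1, -0.7]
finger_gap: 0.466
```

Request:
send_rows(commands=[{"x": 0.019,"y": -0.035,"z": 0,"spin": 0.03,"fingers": 0.04},{"x": 0.019,"y": -0.035,"z": 0,"spin": 0.03,"fingers": 0.04},{"x": 0.019,"y": -0.035,"z": 0,"spin": 0.03,"fingers": 0.04},{"x": 0.019,"y": -0.035,"z": 0,"spin": 0.03,"fingers": 0.04},{"x": 0.019,"y": -0.035,"z": 0,"spin": 0.03,"fingers": 0.04},{"x": 0.019,"y": -0.035,"z": 0,"spin": 0.03,"fingers": 0.04},{"x": 0.019,"y": -0.035,"z": 0,"spin": 0.03,"fingers": 0.04},{"x": 0.019,"y": -0.035,"z": 0,"spin": 0.03,"fingers": 0.04},{"x": 0.019,"y": -0.035,"z": 0,"spin": 0.03,"fingers": 0.04}])

```text
time_s: 1.77
tcp_pos: [0.5649, -0.1048, 0.222]
tcp_rot: [[-0.297, 0.955, -0.001], [0.955, 0.297, 0.0], [0.001, -0.0, -1.0]]
ft_force: [1.2, 0.4, 0.7]
finger_gap: 0.462
```

```bash
cat >> h.py <<'E'
def wristshot(f):
    s=read_state();p,d=vision.camera("wrist");m=vision.camera_model("wrist")
    T=np.eye(4);T[:3,:3]=s["tcp_rot"];T[:3,3]=s["tcp_pos"];W=T@np.array(m["T_tool_cam"])
    np.savez(f+".npz",p=p,d=d,W=W,K=m["camera_matrix"]);cv2.imwrite("pics/"+f+".png",p[:,:,::-1])
def watz(f,u,v,z):
    a=np.load(f+".npz");W=a["W"];r=W[:3,:3]@np.linalg.inv(a["K"])@np.array([u,v,1.]);c=W[:3,3]
    return c+r*(z-c[2])/r[2]
def wproj(f,P):
    a=np.load(f+".npz");W=np.linalg.inv(a["W"]);return cv2.projectPoints(np.float64(P).reshape(-1,3),cv2.Rodrigues(W[:3,:3])[0],W[:3,3],a["K"],None)[0].reshape(-1,2)
E
python3 -c "
from h import *
wristshot('w1');print(vision.camera_model('wrist'))"
```

```text
{'camera_matrix': array([[377.13701692,   0.        , 275.68975177],
       [  0.        , 377.13701692, 209.97100629],
       [  0.        ,   0.        ,   1.        ]]), 'T_tool_cam': array([[ 9.99999030e-01, -1.04683205e-03,  9.18696903e-04,
         3.00442227e-04],
       [ 7.50796130e-04,  9.60729061e-01,  2.77487132e-01,
        -7.66908703e-02],
       [-1.17310123e-03, -2.77486173e-01,  9.60728915e-01,
        -1.62355884e-01],
       [ 0.00000000e+00,  0.00000000e+00,  0.00000000e+00,
         1.00000000e+00]])}
```

View pics/w1.png

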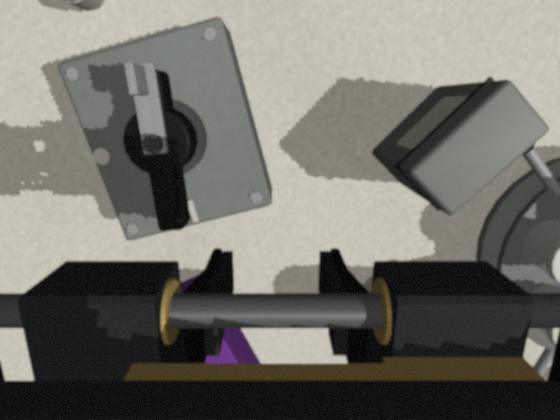

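The wrist picture shows the grey isolator. Its screws are at (210,33), (72,73), (131,229) and (256,197), the on-bar is at (193,210) and the stud at (102,157). The handle's long end is at about (175,222), the pivot at (153,144) and the tab near (135,78).

Run:
```python
from h import *
f="w1"
S=[watz(f,*c,.062) for c in [(210,33),(72,73),(131,229),(256,197)]];C=np.mean(S,0)
print(np.round(S,4),C,[np.linalg.norm(S[i]-S[i-1]) for i in range(4)])
A=lambda p:(np.degrees(np.arctan2(*(p-C)[1::-1])).round(1),np.linalg.norm((p-C)[:2]).round(4))
print("x ax",A(C+(S[2]-S[1])+(S[3]-S[0])))
print("stud",A(watz(f,102,157,.063)),"on",A(watz(f,193,210,.061)))
print("pivot",watz(f,153,144,.103))
for c in [(159,222),(188,215)]:print("end corner",watz(f,*c,.096),A(watz(f,*c,.096)))
print("end",A(watz(f,173.5,221,.096)))
print("tab",A(watz(f,135,66,.126)),A(watz(f,132,78,.126)))
```

```text
[[ 0.4577 -0.1912  0.062 ]
 [ 0.5192 -0.2899  0.062 ]
 [ 0.6359 -0.2187  0.062 ]
 [ 0.5741 -0.1194  0.062 ]] [ 0.54670523 -0.20479539  0.062     ] [np.float64(0.1367549155154243), np.float64(0.11625984088559241), np.float64(0.13673016342940109), np.float64(0.11703466235398935)]
x ax (np.float64(31.5), np.float64(0.2735))
stud (np.float64(-57.1), np.float64(0.0593)) on (np.float64(32.2), np.float64(0.0658))
pivot [ 0.5473542  -0.20449723  0.103     ]
end corner [ 0.60823208 -0.1887886   0.096     ] (np.float64(14.6), np.float64(0.0636))
end corner [ 0.59563379 -0.16793175  0.096     ] (np.float64(37.0), np.float64(0.0613))
end (np.float64(25.2), np.float64(0.0633))
tab (np.float64(-163.2), np.float64(0.0514)) (np.float64(-159.8), np.float64(0.0442))
```

Request:
send_rows(commands=[{"x": 0.011,"y": -0.0255,"z": 0,"spin": 0.045,"fingers": 0.042},{"x": 0.011,"y": -0.0255,"z": 0,"spin": 0.045,"fingers": 0.042},{"x": 0.01,"y": -0.025,"z": 0,"spin": 0.044,"fingers": 0.042},{"x": 0,"y": 0,"z": -0.035,"spin": 0,"fingers": 0.042},{"x": 0,"y": 0,"z": -0.035,"spin": 0,"fingers": 0.042},{"x": 0,"y": 0,"z": -0.025,"spin": 0,"fingers": 0.042},{"x": 0,"y": 0,"z": -0.015,"spin": 0,"fingers": 0.042},{"x": 0,"y": 0,"z": 0,"spin": 0,"fingers": 0.042}])

```text
time_s: 2.48
tcp_pos: [0.593, -0.1772, 0.1069]
tcp_rot: [[-0.42, 0.907, -0.009], [0.907, 0.42, 0.004], [0.007, -0.006, -1.0]]
ft_force: [-0.1, 0.6, -0.8]
finger_gap: 0.481
```

```bash
python3 -c "
from h import *
wristshot('w2')"
```

```text
(no output)
```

View pics/w2.png

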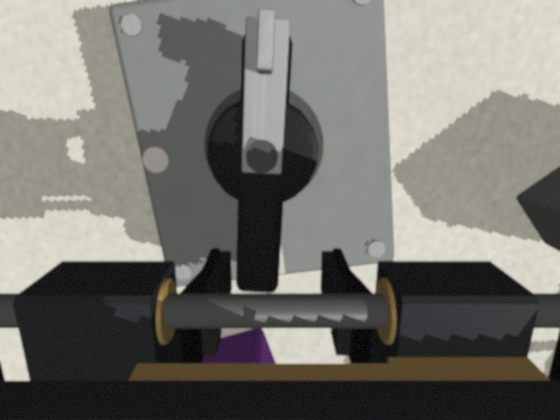

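Request:
send_rows(commands=[{"x": 0.003,"y": -0.005,"z": 0,"spin": 0,"fingers": 0.042},{"x": 0,"y": 0,"z": 0,"spin": 0,"fingers": 0.042},{"x": 0,"y": 0,"z": -0.015,"spin": 0,"fingers": 0.042},{"x": 0,"y": 0,"z": -0.015,"spin": 0,"fingers": 0.042},{"x": 0,"y": 0,"z": 0,"spin": 0,"fingers": 0.042}])

```text
time_s: 2.95
tcp_pos: [0.599, -0.1837, 0.0816]
tcp_rot: [[-0.421, 0.907, -0.001], [0.907, 0.421, 0.001], [0.001, -0.001, -1.0]]
ft_force: [-1.4, -0.1, -0.4]
finger_gap: 0.481
```

```bash
cat > arc.py <<'E'
import numpy as np,sys
cx,cy,r0,a0,r1,a1,n=map(float,sys.argv[1:8]);n=int(n)
a=np.radians(np.linspace(a0,a1,n+1));r=np.linspace(r0,r1,n+1)
p=np.c_[cx+r*np.cos(a),cy+r*np.sin(a)]
for q in np.diff(np.round(p,4),axis=0):print(q.round(4).tolist())
E
python3 arc.py .547 -.2045 .056 21.8 .056 -68.2 18
```

```text
[0.0016, -0.0046]
[0.0012, -0.0047]
[0.0008, -0.0049]
[0.0004, -0.0048]
[-0.0001, -0.0049]
[-0.0005, -0.0049]
[-0.0009, -0.0048]
[-0.0013, -0.0047]
[-0.0017, -0.0046]
[-0.0021, -0.0044]
[-0.0025, -0.0042]
[-0.0029, -0.0039]
[-0.0032, -0.0037]
[-0.0035, -0.0034]
[-0.0038, -0.0031]
[-0.004, -0.0028]
[-0.0043, -0.0024]
[-0.0044, -0.002]
```

Request:
send_rows(commands=[{"x": 0.0016,"y": -0.0046,"z": 0,"spin": -0.05,"fingers": 0.042},{"x": 0.0012,"y": -0.0047,"z": 0,"spin": -0.07,"fingers": 0.042},{"x": 0.0008,"y": -0.0049,"z": 0,"spin": -0.08,"fingers": 0.042},{"x": 0.0004,"y": -0.0048,"z": 0,"spin": -0.085,"fingers": 0.042},{"x": -0.0001,"y": -0.0049,"z": 0,"spin": -0.085,"fingers": 0.042},{"x": -0.0005,"y": -0.0049,"z": 0,"spin": -0.085,"fingers": 0.042},{"x": -0.0009,"y": -0.0048,"z": 0,"spin": -0.085,"fingers": 0.042},{"x": -0.0013,"y": -0.0047,"z": 0,"spin": -0.085,"fingers": 0.042}])

```text
time_s: 3.62
tcp_pos: [0.6018, -0.2211, 0.0843]
tcp_rot: [[0.193, 0.981, 0.002], [0.981, -0.193, 0.002], [0.002, 0.002, -1.0]]
ft_force: [1.3, 5.6, -2.5]
finger_gap: 0.485
```

Request:
send_rows(commands=[{"x": -0.0017,"y": -0.0046,"z": 0,"spin": -0.085,"fingers": 0.042},{"x": -0.0021,"y": -0.0044,"z": 0,"spin": -0.085,"fingers": 0.042},{"x": -0.0025,"y": -0.0042,"z": 0,"spin": -0.085,"fingers": 0.042},{"x": -0.0029,"y": -0.0039,"z": 0,"spin": -0.085,"fingers": 0.042},{"x": -0.0032,"y": -0.0037,"z": 0,"spin": -0.085,"fingers": 0.042},{"x": -0.0035,"y": -0.0034,"z": 0,"spin": -0.085,"fingers": 0.042}])

```text
time_s: 4.12
tcp_pos: [0.5869, -0.2459, 0.0844]
tcp_rot: [[0.648, 0.762, 0.004], [0.762, -0.648, 0.0], [0.003, 0.003, -1.0]]
ft_force: [5.0, 3.3, -3.9]
finger_gap: 0.481
```

Request:
send_rows(commands=[{"x": -0.0038,"y": -0.0031,"z": 0,"spin": -0.08,"fingers": 0.042},{"x": -0.004,"y": -0.0028,"z": 0,"spin": -0.08,"fingers": 0.042},{"x": -0.0043,"y": -0.0024,"z": 0,"spin": -0.07,"fingers": 0.042},{"x": 0,"y": 0,"z": 0,"spin": 0,"fingers": 0.042}])

```text
time_s: 4.45
tcp_pos: [0.5745, -0.2553, 0.0848]
tcp_rot: [[0.804, 0.595, 0.004], [0.595, -0.804, -0.001], [0.003, 0.004, -1.0]]
ft_force: [2.8, 0.2, -0.5]
finger_gap: 0.487
```

Request:
send_rows(commands=[{"x": -0.0036,"y": -0.0022,"z": 0,"spin": -0.05,"fingers": 0.042},{"x": -0.0036,"y": -0.0018,"z": 0,"spin": -0.03,"fingers": 0.042},{"x": 0,"y": 0,"z": 0,"spin": 0,"fingers": 0.042}])

```text
time_s: 4.7
tcp_pos: [0.5689, -0.2587, 0.0849]
tcp_rot: [[0.847, 0.531, 0.008], [0.531, -0.847, -0.001], [0.006, 0.005, -1.0]]
ft_force: [10.2, 2.6, -4.2]
finger_gap: 0.485
```

```bash
python3 -c "
from h import *
wristshot('w3')"
```

```text
(no output)
```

View pics/w3.png

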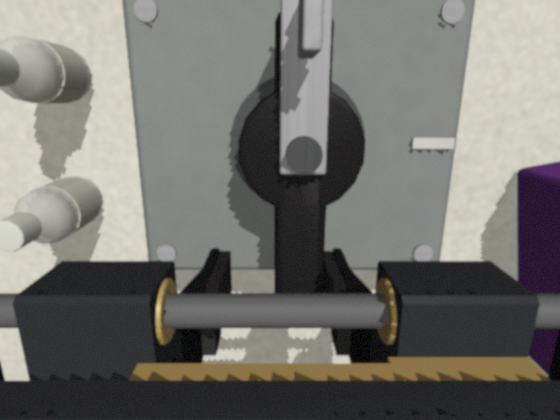

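Request:
send_rows(commands=[{"x": -0.0025,"y": -0.0015,"z": 0,"spin": 0,"fingers": 0.042},{"x": 0,"y": 0,"z": 0,"spin": 0,"fingers": 0.042}])

```text
time_s: 4.92
tcp_pos: [0.5687, -0.2588, 0.0849]
tcp_rot: [[0.846, 0.533, 0.012], [0.533, -0.846, 0.001], [0.01, 0.006, -1.0]]
ft_force: [19.2, 6.2, -8.2]
finger_gap: 0.485
```

At the stop: force is 20 N with no further motion. I'll back off and look.

Request:
send_rows(commands=[{"x": 0.005,"y": 0.003,"z": 0,"spin": 0,"fingers": 0.042},{"x": 0.004,"y": 0.0025,"z": 0,"spin": 0,"fingers": 0.042},{"x": 0,"y": 0,"z": 0,"spin": 0,"fingers": 0.042},{"x": 0,"y": 0,"z": 0.03,"spin": 0,"fingers": 0.042},{"x": 0,"y": 0,"z": 0.04,"spin": 0,"fingers": 0.042},{"x": 0,"y": 0,"z": 0.03,"spin": 0,"fingers": 0.0},{"x": 0,"y": 0,"z": 0,"spin": 0,"fingers": 0.0}])

```text
time_s: 5.5
tcp_pos: [0.5756, -0.2573, 0.1917]
tcp_rot: [[0.847, 0.532, 0.011], [0.532, -0.847, -0.007], [0.005, 0.012, -1.0]]
ft_force: [0.7, -0.3, 1.5]
finger_gap: 0.401
```

```bash
python3 -c "
from h import *
wristshot('w4')"
```

```text
(no output)
```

View pics/w4.png

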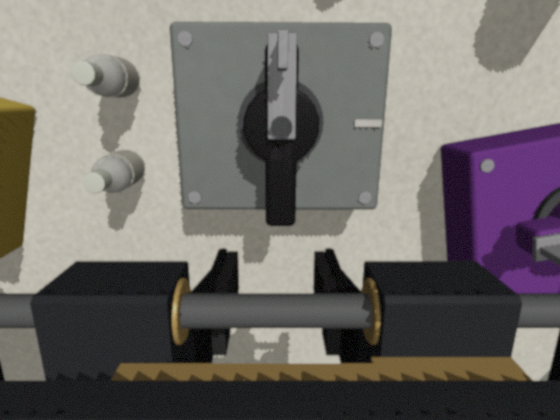

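Request:
send_rows(commands=[{"x": -0.0247,"y": 0.0254,"z": 0,"spin": 0,"fingers": 0.0},{"x": -0.0247,"y": 0.0254,"z": 0,"spin": 0,"fingers": 0.0},{"x": -0.0246,"y": 0.0255,"z": 0,"spin": 0,"fingers": 0.0},{"x": 0,"y": 0,"z": 0,"spin": 0,"fingers": 0.0},{"x": 0,"y": 0,"z": -0.03,"spin": 0,"fingers": 0.0},{"x": 0,"y": 0,"z": 0,"spin": 0,"fingers": 0.0}])

```text
time_s: 6.05
tcp_pos: [0.4949, -0.1768, 0.1479]
tcp_rot: [[0.847, 0.532, -0.007], [0.532, -0.847, 0.003], [-0.004, -0.006, -1.0]]
ft_force: [-0.9, 0.8, -0.8]
finger_gap: 0.012
```

```bash
python3 -c "
from h import *
wristshot('w5')"; python3 arc.py .547 -.2045 .051 152.6 .0475 147.6 1;echo;python3 arc.py .547 -.2045 .0475 147.6 .0475 52.6 19
```

```text
[0.0052, 0.002]

[0.0024, 0.0034]
[0.0026, 0.0031]
[0.0029, 0.003]
[0.0032, 0.0026]
[0.0034, 0.0024]
[0.0036, 0.0021]
[0.0037, 0.0018]
[0.0039, 0.0014]
[0.004, 0.0011]
[0.0041, 0.0007]
[0.0041, 0.0004]
[0.0042, 0.0]
[0.0041, -0.0004]
[0.0041, -0.0007]
[0.004, -0.0011]
[0.0039, -0.0014]
[0.0038, -0.0017]
[0.0036, -0.0021]
[0.0034, -0.0024]
```

View pics/w5.png

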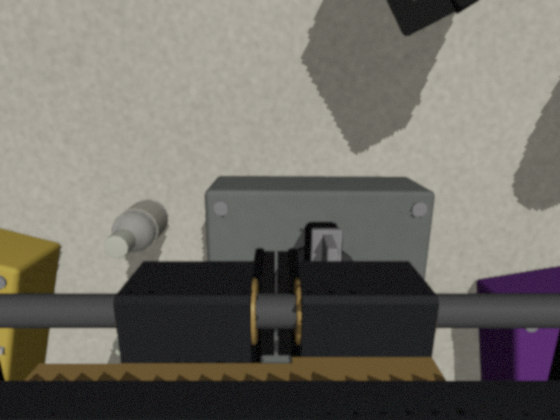

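Request:
send_rows(commands=[{"x": 0.003,"y": -0.003,"z": -0.02,"spin": 0,"fingers": 0.0},{"x": 0.0,"y": 0,"z": -0.02,"spin": 0,"fingers": 0.0},{"x": 0,"y": 0,"z": 0,"spin": 0,"fingers": 0.0},{"x": 0,"y": 0,"z": 0,"spin": 0,"fingers": 0.0}])

```text
time_s: 6.43
tcp_pos: [0.5004, -0.1814, 0.112]
tcp_rot: [[0.847, 0.531, -0.003], [0.531, -0.847, 0.001], [-0.002, -0.003, -1.0]]
ft_force: [0.6, -0.3, -0.0]
finger_gap: 0.008
```

Request:
send_rows(commands=[{"x": 0.0055,"y": 0.0022,"z": 0,"spin": 0,"fingers": 0.0},{"x": 0.0024,"y": 0.0034,"z": 0,"spin": -0.04,"fingers": 0.0},{"x": 0.0026,"y": 0.0031,"z": 0,"spin": -0.087,"fingers": 0.0},{"x": 0.0029,"y": 0.003,"z": 0,"spin": -0.087,"fingers": 0.0},{"x": 0.0032,"y": 0.0026,"z": 0,"spin": -0.087,"fingers": 0.0},{"x": 0.0034,"y": 0.0024,"z": 0,"spin": -0.087,"fingers": 0.0},{"x": 0.0036,"y": 0.0021,"z": 0,"spin": -0.087,"fingers": 0.0},{"x": 0.0037,"y": 0.0018,"z": 0,"spin": -0.087,"fingers": 0.0},{"x": 0.0039,"y": 0.0014,"z": 0,"spin": -0.087,"fingers": 0.0},{"x": 0.004,"y": 0.0011,"z": 0,"spin": -0.087,"fingers": 0.0}])

```text
time_s: 7.27
tcp_pos: [0.5376, -0.1586, 0.1145]
tcp_rot: [[0.984, -0.179, 0.002], [-0.179, -0.984, -0.001], [0.002, 0.001, -1.0]]
ft_force: [-0.9, -1.7, 0.2]
finger_gap: 0.007
```

Request:
send_rows(commands=[{"x": 0.0041,"y": 0.0007,"z": 0,"spin": -0.087,"fingers": 0.0},{"x": 0.0041,"y": 0.0004,"z": 0,"spin": -0.087,"fingers": 0.0},{"x": 0.0042,"y": 0,"z": 0,"spin": -0.087,"fingers": 0.0},{"x": 0.0041,"y": -0.0004,"z": 0,"spin": -0.087,"fingers": 0.0},{"x": 0.0041,"y": -0.0007,"z": 0,"spin": -0.087,"fingers": 0.0},{"x": 0,"y": 0,"z": 0,"spin": 0,"fingers": 0.0}])

```text
time_s: 7.77
tcp_pos: [0.5587, -0.1587, 0.1145]
tcp_rot: [[0.817, -0.576, 0.003], [-0.576, -0.817, -0.001], [0.003, -0.001, -1.0]]
ft_force: [0.0, 1.0, -0.7]
finger_gap: 0.005
```

```bash
python3 -c "
from h import *
wristshot('w6')"
```

```text
(no output)
```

View pics/w6.png

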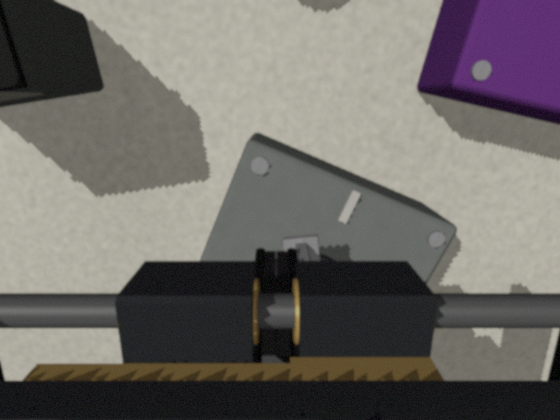

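Request:
send_rows(commands=[{"x": 0.0041,"y": -0.0009,"z": 0,"spin": -0.087,"fingers": 0.0},{"x": 0.004,"y": -0.0012,"z": 0,"spin": -0.087,"fingers": 0.0},{"x": 0.0039,"y": -0.0016,"z": 0,"spin": -0.087,"fingers": 0.0},{"x": 0.0038,"y": -0.0019,"z": 0,"spin": -0.087,"fingers": 0.0},{"x": 0.0024,"y": -0.0018,"z": 0,"spin": -0.05,"fingers": 0.0},{"x": 0,"y": 0,"z": 0,"spin": 0,"fingers": 0.0}])

```text
time_s: 8.32
tcp_pos: [0.5758, -0.1659, 0.1134]
tcp_rot: [[0.534, -0.846, 0.001], [-0.846, -0.534, -0.0], [0.001, -0.001, -1.0]]
ft_force: [0.4, 0.6, 0.4]
finger_gap: 0.003
```

Request:
send_rows(commands=[{"x": 0.0015,"y": -0.0025,"z": 0,"spin": 0,"fingers": 0.0},{"x": 0.001,"y": -0.0018,"z": 0,"spin": 0,"fingers": 0.0},{"x": 0,"y": 0,"z": 0,"spin": 0,"fingers": 0.0}])

```text
time_s: 8.57
tcp_pos: [0.5779, -0.1703, 0.113]
tcp_rot: [[0.534, -0.845, 0.001], [-0.845, -0.534, -0.0], [0.001, -0.0, -1.0]]
ft_force: [1.1, -0.3, -0.2]
finger_gap: 0.007
```

Request:
send_rows(commands=[{"x": 0.0013,"y": -0.0021,"z": 0,"spin": 0,"fingers": 0.0},{"x": 0.0013,"y": -0.0021,"z": 0,"spin": 0,"fingers": 0.0},{"x": 0,"y": 0,"z": 0,"spin": 0,"fingers": 0.0}])

```text
time_s: 8.82
tcp_pos: [0.5789, -0.1719, 0.1126]
tcp_rot: [[0.533, -0.846, -0.004], [-0.846, -0.533, 0.005], [-0.006, 0.001, -1.0]]
ft_force: [-5.8, 9.8, 6.9]
finger_gap: 0.003
```

Request:
send_rows(commands=[{"x": -0.004,"y": 0.0065,"z": 0,"spin": 0,"fingers": 0.0},{"x": -0.004,"y": 0.0065,"z": 0,"spin": 0,"fingers": 0.0},{"x": 0,"y": 0,"z": 0.03,"spin": 0,"fingers": 0.0},{"x": -0.02,"y": 0.02,"z": 0.035,"spin": 0.05,"fingers": 0.03},{"x": -0.02,"y": 0.02,"z": 0.035,"spin": 0.1,"fingers": 0.03},{"x": 0,"y": 0,"z": 0,"spin": 0,"fingers": 0.03}])

```text
time_s: 9.32
tcp_pos: [0.5364, -0.1229, 0.2148]
tcp_rot: [[0.658, -0.753, 0.009], [-0.753, -0.658, -0.003], [0.008, -0.005, -1.0]]
ft_force: [2.6, -0.2, 0.5]
finger_gap: 0.155
```

```bash
python3 -c "
from h import *
wristshot('w7')
p,d=vision.camera('top');cv2.imwrite('pics/top1.png',p[:,:,::-1]);np.savez('top1.npz',p=p,d=d);crop(p,290,390,150,250,6,'pics/t1_iso.png')"
```

```text
(no output)
```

View pics/w7.png

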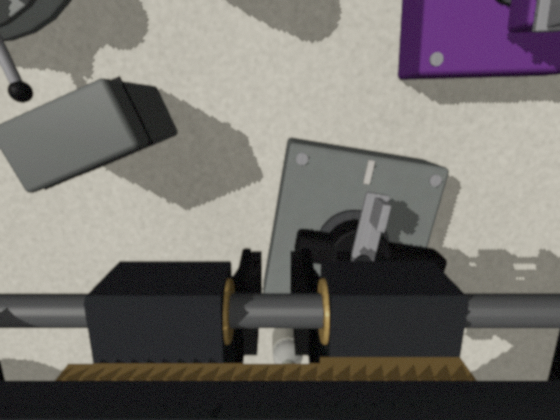

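View pics/top1.png

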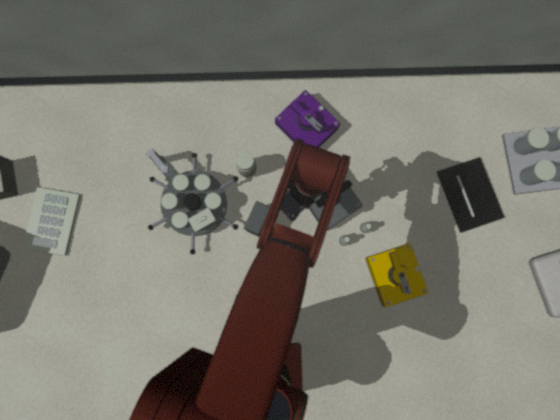

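The hasp now lies out along the on-bar direction, the handle is square at off, and nothing else has moved. Next I'll look at the carousel and pointer.

Request:
send_rows(commands=[{"x": -0.015,"y": 0.029,"z": 0.02,"spin": 0,"fingers": 0.034},{"x": -0.015,"y": 0.029,"z": 0.02,"spin": 0,"fingers": 0.034},{"x": -0.015,"y": 0.029,"z": 0.02,"spin": 0,"fingers": 0.034},{"x": -0.015,"y": 0.029,"z": 0.02,"spin": 0,"fingers": 0.034},{"x": -0.015,"y": 0.029,"z": 0.02,"spin": 0,"fingers": 0.034},{"x": -0.015,"y": 0.029,"z": 0.01,"spin": 0,"fingers": 0.034},{"x": -0.015,"y": 0.029,"z": 0,"spin": 0,"fingers": 0.034},{"x": -0.01,"y": 0.02,"z": 0,"spin": 0,"fingers": 0.034},{"x": 0,"y": 0,"z": 0,"spin": 0,"fingers": 0.034},{"x": 0,"y": 0,"z": 0,"spin": 0,"fingers": 0.034}])

```text
time_s: 10.25
tcp_pos: [0.4198, 0.0993, 0.3162]
tcp_rot: [[0.655, -0.756, -0.001], [-0.756, -0.655, -0.001], [-0.0, 0.001, -1.0]]
ft_force: [0.5, -0.1, -0.4]
finger_gap: 0.391
```

```bash
python3 -c "
from h import *
wristshot('w8')"
```

```text
(no output)
```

View pics/w8.png

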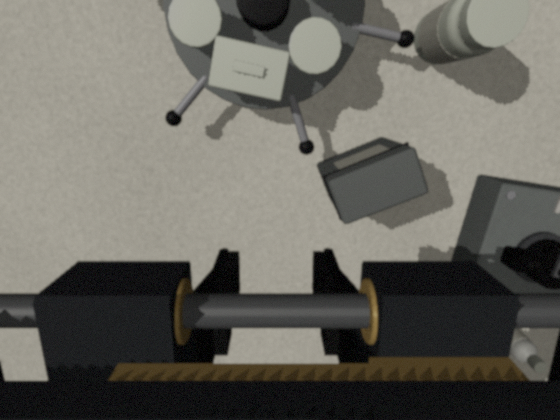

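Request:
send_rows(commands=[{"x": 0.025,"y": 0.025,"z": 0.01,"spin": 0,"fingers": 0.034},{"x": 0.025,"y": 0.025,"z": 0.01,"spin": 0,"fingers": 0.034},{"x": 0.025,"y": 0.025,"z": 0.01,"spin": 0,"fingers": 0.034},{"x": 0.015,"y": 0.015,"z": 0,"spin": 0,"fingers": 0.034},{"x": 0,"y": 0,"z": 0,"spin": 0,"fingers": 0.034},{"x": 0,"y": 0,"z": 0,"spin": 0,"fingers": 0.034}])

```text
time_s: 10.8
tcp_pos: [0.511, 0.188, 0.3454]
tcp_rot: [[0.653, -0.758, -0.003], [-0.758, -0.653, -0.001], [-0.001, 0.003, -1.0]]
ft_force: [0.0, -0.0, -0.2]
finger_gap: 0.394
```

```bash
python3 -c "
from h import *
wristshot('w9')"
```

```text
(no output)
```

View pics/w9.png

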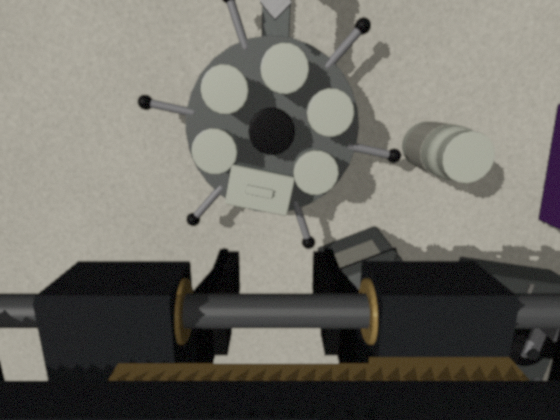

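The six balls show at (145,102), (363,25), (394,155), (308,242), (193,219) and (228,0, cut off). The pointer tip is at (277,17), the tongue centre at about (276.5,33) and the trough at (260,190).

Run:
```python
from h import *
from scipy.optimize import least_squares
f="w9"
a=np.load("w9.npz");crop(a["p"],220,340,0,60,6,"pics/w9c.png")
B=np.array([watz(f,*c,.049)[:2] for c in [(145,102),(363,25),(394,155),(308,242),(193,219)]])
k=np.array([0,-2,-3,-4,-5])  # provisional
def res(p):
    an=p[2]+np.radians(60)*k
    return (np.c_[p[0]+.151*np.cos(an),p[1]+.151*np.sin(an)]-B).ravel()
r=least_squares(res,[.54,.219,np.radians(119)]);print(r.x[:2],np.degrees(r.x[2]),np.abs(r.fun).max())
c=r.x[:2]
an=lambda p:(np.degrees(np.arctan2(p[1]-c[1],p[0]-c[0])).round(2),np.linalg.norm(p[:2]-c).round(4))
print("tip",an(watz(f,277,17,.12)),"tongue",an(watz(f,276.5,33,.01)),"trough",an(watz(f,260,190,.099)))
```

```text
[0.5395263  0.22051836] 118.81895523252527 0.0007085047055787053
tip (np.float64(37.5), np.float64(0.1076)) tongue (np.float64(37.85), np.float64(0.1111)) trough (np.float64(-150.74), np.float64(0.0641))
```

View pics/w9c.png

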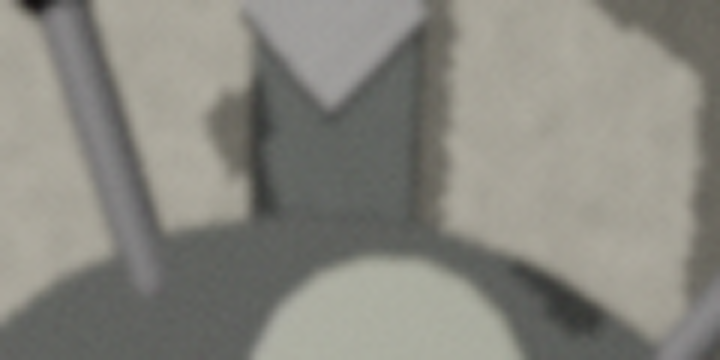

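Request:
send_rows(commands=[{"x": -0.0048,"y": 0.0018,"z": -0.007,"spin": 0.12,"fingers": 0.034},{"x": -0.0048,"y": 0.0018,"z": -0.007,"spin": 0.12,"fingers": 0.034},{"x": -0.0048,"y": 0.0018,"z": -0.007,"spin": 0.12,"fingers": 0.034},{"x": -0.0048,"y": 0.0018,"z": -0.007,"spin": 0.12,"fingers": 0.034},{"x": -0.0048,"y": 0.0018,"z": -0.007,"spin": 0.12,"fingers": 0.034},{"x": -0.0048,"y": 0.0018,"z": -0.007,"spin": 0.12,"fingers": 0.034},{"x": -0.0048,"y": 0.0018,"z": -0.007,"spin": 0.12,"fingers": 0.034},{"x": -0.0048,"y": 0.0018,"z": -0.007,"spin": 0.12,"fingers": 0.034},{"x": -0.0048,"y": 0.0018,"z": -0.007,"spin": 0.12,"fingers": 0.034},{"x": -0.0048,"y": 0.0018,"z": -0.007,"spin": 0.12,"fingers": 0.034},{"x": -0.0048,"y": 0.0018,"z": -0.007,"spin": 0.12,"fingers": 0.034},{"x": -0.0048,"y": 0.0018,"z": -0.007,"spin": 0.12,"fingers": 0.034}])

```text
time_s: 11.85
tcp_pos: [0.4519, 0.2089, 0.2627]
tcp_rot: [[0.834, 0.552, -0.0], [0.552, -0.834, -0.001], [-0.001, 0.0, -1.0]]
ft_force: [-0.2, -0.2, -0.3]
finger_gap: 0.389
```

Request:
send_rows(commands=[{"x": -0.0048,"y": 0.0018,"z": -0.007,"spin": 0.12,"fingers": 0.034},{"x": -0.0048,"y": 0.0018,"z": -0.007,"spin": 0.12,"fingers": 0.034},{"x": -0.0048,"y": 0.0018,"z": -0.007,"spin": 0.12,"fingers": 0.034},{"x": -0.0048,"y": 0.0018,"z": -0.007,"spin": 0.12,"fingers": 0.034},{"x": -0.0048,"y": 0.0018,"z": -0.007,"spin": 0.12,"fingers": 0.034},{"x": -0.0048,"y": 0.0018,"z": -0.007,"spin": 0.12,"fingers": 0.034},{"x": -0.0048,"y": 0.0018,"z": -0.007,"spin": 0.12,"fingers": 0.034},{"x": -0.0048,"y": 0.0018,"z": -0.007,"spin": 0.12,"fingers": 0.034},{"x": 0,"y": 0,"z": 0,"spin": 0,"fingers": 0.034},{"x": 0,"y": 0,"z": 0,"spin": 0,"fingers": 0.034}])

```text
time_s: 12.68
tcp_pos: [0.4137, 0.2237, 0.207]
tcp_rot: [[0.034, 0.999, -0.001], [0.999, -0.034, -0.001], [-0.001, -0.001, -1.0]]
ft_force: [1.2, -0.4, 0.2]
finger_gap: 0.389
```

```bash
python3 -c "
from h import *
s=read_state();print(s['joints'].round(3),s['tcp_pos'],np.degrees(np.arctan2(s['tcp_rot'][1,0],s['tcp_rot'][0,0])))
wristshot('w10')"
```

```text
[ 0.328 -0.146  1.933 -0.     1.355 -1.208] [0.41372637 0.22373376 0.20700044] 88.02616225857928
```

View pics/w10.png

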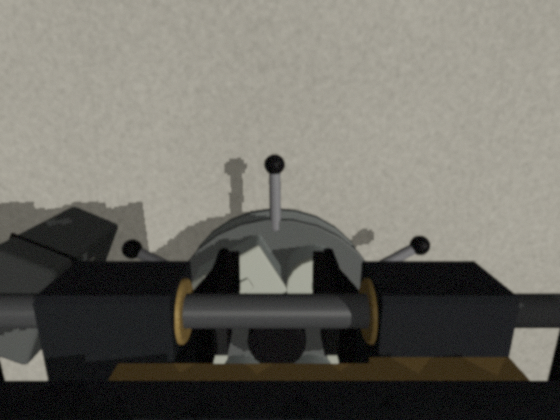

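Request:
send_rows(commands=[{"x": 0.001,"y": -0.0005,"z": -0.04,"spin": 0.01,"fingers": 0.034},{"x": 0,"y": 0,"z": -0.04,"spin": 0,"fingers": 0.034},{"x": 0,"y": 0,"z": -0.035,"spin": 0,"fingers": 0.034},{"x": 0,"y": 0,"z": -0.025,"spin": 0,"fingers": 0.034},{"x": 0,"y": 0,"z": -0.015,"spin": 0,"fingers": 0.034},{"x": 0,"y": 0,"z": -0.01,"spin": 0,"fingers": 0.034},{"x": 0,"y": 0,"z": 0,"spin": 0,"fingers": 0.034},{"x": 0,"y": 0,"z": 0,"spin": 0,"fingers": 0.034}])

```text
time_s: 13.4
tcp_pos: [0.4158, 0.2242, 0.0429]
tcp_rot: [[0.021, 1.0, 0.0], [1.0, -0.021, 0.0], [0.0, 0.0, -1.0]]
ft_force: [0.1, 0.2, -0.2]
finger_gap: 0.389
```

```bash
python3 arc.py .5395 .2205 .1245 178.8 .1245 92.8 35 | tr '\n' ' '
```

```text
[0.0003, 0.0053] [0.0004, 0.0054] [0.0007, 0.0053] [0.0009, 0.0052] [0.0011, 0.0052] [0.0014, 0.0052] [0.0016, 0.0051] [0.0018, 0.005] [0.002, 0.005] [0.0022, 0.0048] [0.0024, 0.0048] [0.0026, 0.0046] [0.0029, 0.0046] [0.003, 0.0044] [0.0032, 0.0042] [0.0033, 0.0042] [0.0036, 0.004] [0.0037, 0.0038] [0.0039, 0.0037] [0.004, 0.0034] [0.0042, 0.0034] [0.0043, 0.0031] [0.0045, 0.003] [0.0046, 0.0027] [0.0047, 0.0026] [0.0048, 0.0023] [0.0048, 0.0022] [0.005, 0.0019] [0.0051, 0.0017] [0.0051, 0.0015] [0.0052, 0.0013] [0.0052, 0.001] [0.0053, 0.0009] [0.0053, 0.0006] [0.0053, 0.0004]
```

Request:
send_rows(commands=[{"x": 0.0003,"y": 0.0053,"z": 0,"spin": -0.043,"fingers": 0.034},{"x": 0.0002,"y": 0.0027,"z": 0,"spin": -0.021,"fingers": 0.034},{"x": 0.0002,"y": 0.0027,"z": 0,"spin": -0.022,"fingers": 0.034},{"x": 0.0003,"y": 0.0027,"z": 0,"spin": -0.021,"fingers": 0.034},{"x": 0.0004,"y": 0.0026,"z": 0,"spin": -0.022,"fingers": 0.034},{"x": 0.0009,"y": 0.0052,"z": 0,"spin": -0.043,"fingers": 0.034},{"x": 0.0011,"y": 0.0052,"z": 0,"spin": -0.043,"fingers": 0.034},{"x": 0.0014,"y": 0.0052,"z": 0,"spin": -0.043,"fingers": 0.034},{"x": 0.0016,"y": 0.0051,"z": 0,"spin": -0.043,"fingers": 0.034},{"x": 0.0018,"y": 0.005,"z": 0,"spin": -0.043,"fingers": 0.034}])

```text
time_s: 14.23
tcp_pos: [0.4253, 0.2669, 0.0447]
tcp_rot: [[0.359, 0.933, 0.004], [0.933, -0.359, 0.001], [0.003, 0.003, -1.0]]
ft_force: [0.4, -0.4, -0.2]
finger_gap: 0.393
```

Request:
send_rows(commands=[{"x": 0.002,"y": 0.005,"z": 0,"spin": -0.043,"fingers": 0.034},{"x": 0.0022,"y": 0.0048,"z": 0,"spin": -0.043,"fingers": 0.034},{"x": 0.0024,"y": 0.0048,"z": 0,"spin": -0.043,"fingers": 0.034},{"x": 0.0026,"y": 0.0046,"z": 0,"spin": -0.043,"fingers": 0.034},{"x": 0.0029,"y": 0.0046,"z": 0,"spin": -0.043,"fingers": 0.034},{"x": 0.003,"y": 0.0044,"z": 0,"spin": -0.043,"fingers": 0.034},{"x": 0.0032,"y": 0.0042,"z": 0,"spin": -0.043,"fingers": 0.034},{"x": 0.0033,"y": 0.0042,"z": 0,"spin": -0.043,"fingers": 0.034},{"x": 0.0036,"y": 0.004,"z": 0,"spin": -0.043,"fingers": 0.034},{"x": 0.0037,"y": 0.0038,"z": 0,"spin": -0.043,"fingers": 0.034},{"x": 0.0039,"y": 0.0037,"z": 0,"spin": -0.043,"fingers": 0.034},{"x": 0.004,"y": 0.0034,"z": 0,"spin": -0.043,"fingers": 0.034}])

```text
time_s: 15.23
tcp_pos: [0.4619, 0.3184, 0.0448]
tcp_rot: [[0.772, 0.635, 0.003], [0.635, -0.772, 0.001], [0.003, 0.001, -1.0]]
ft_force: [-0.0, 0.0, 0.0]
finger_gap: 0.39
```

Request:
send_rows(commands=[{"x": 0.0042,"y": 0.0034,"z": 0,"spin": -0.043,"fingers": 0.034},{"x": 0.0043,"y": 0.0031,"z": 0,"spin": -0.043,"fingers": 0.034},{"x": 0.0045,"y": 0.003,"z": 0,"spin": -0.043,"fingers": 0.034},{"x": 0.0046,"y": 0.0027,"z": 0,"spin": -0.043,"fingers": 0.034},{"x": 0.0047,"y": 0.0026,"z": 0,"spin": -0.043,"fingers": 0.034},{"x": 0.0048,"y": 0.0023,"z": 0,"spin": -0.043,"fingers": 0.034},{"x": 0.0048,"y": 0.0022,"z": 0,"spin": -0.043,"fingers": 0.034},{"x": 0.005,"y": 0.0019,"z": 0,"spin": -0.043,"fingers": 0.034},{"x": 0.0051,"y": 0.0017,"z": 0,"spin": -0.043,"fingers": 0.034},{"x": 0.0051,"y": 0.0015,"z": 0,"spin": -0.043,"fingers": 0.034},{"x": 0.004,"y": 0.001,"z": 0,"spin": -0.03,"fingers": 0.034}])

```text
time_s: 16.15
tcp_pos: [0.5131, 0.3436, 0.0448]
tcp_rot: [[0.974, 0.226, 0.003], [0.226, -0.974, 0.001], [0.003, -0.001, -1.0]]
ft_force: [-0.5, -0.5, 0.0]
finger_gap: 0.388
```

Request:
send_rows(commands=[{"x": 0.003,"y": 0.0006,"z": 0,"spin": -0.02,"fingers": 0.034},{"x": 0.002,"y": 0.0003,"z": 0,"spin": -0.01,"fingers": 0.034},{"x": 0.001,"y": 0,"z": 0,"spin": 0,"fingers": 0.034},{"x": 0,"y": 0,"z": 0,"spin": 0,"fingers": 0.034},{"x": 0,"y": 0,"z": 0,"spin": 0,"fingers": 0.034}])

```text
time_s: 16.57
tcp_pos: [0.5174, 0.3439, 0.0427]
tcp_rot: [[0.98, 0.2, 0.0], [0.2, -0.98, 0.0], [0.0, -0.0, -1.0]]
ft_force: [-0.3, -0.4, 0.7]
finger_gap: 0.389
```

```bash
python3 -c "
from h import *
p,d=vision.camera('top');cv2.imwrite('pics/top2.png',p[:,:,::-1]);crop(p,140,290,140,260,5,'pics/t2_car.png')"
```

```text
(no output)
```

View pics/t2_car.png

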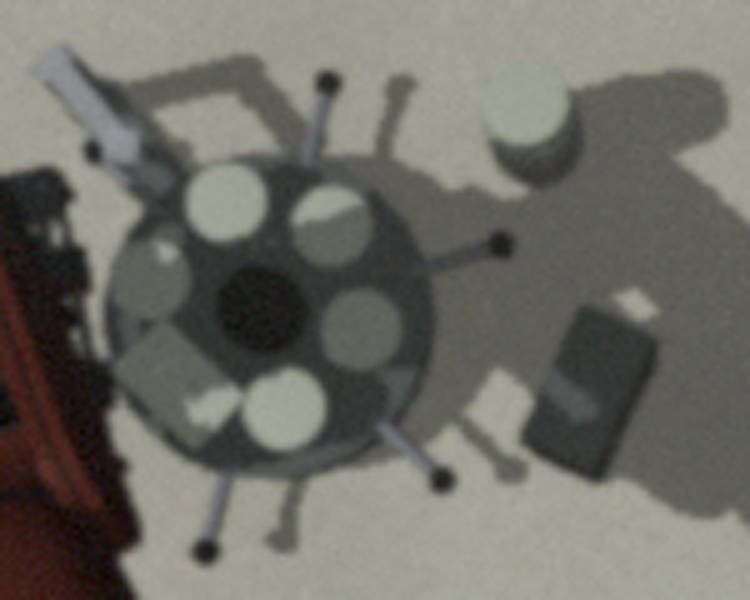

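```bash
cat >> h.py <<'E'
def fitcar(pts,k,a0,c=None):
    from scipy.optimize import least_squares
    B=np.array(pts)[:,:2];k=np.array(k)
    def res(p):
        an=p[2]+np.radians(60)*k
        return (np.c_[p[0]+.151*np.cos(an),p[1]+.151*np.sin(an)]-B).ravel()
    r=least_squares(res,[.5395,.2205,np.radians(a0)]);print("centre",r.x[:2].round(4),"ang",np.degrees(r.x[2]).round(2),"res",np.abs(r.fun).max().round(4))
E
python3 - <<'E'
from h import *
g=lambda c,z:atz("top",140+(c[0]+.5)/5-.5,140+(c[1]+.5)/5-.5,z)
B=[g(c,.049) for c in [(327,82),(500,244),(443,480),(206,550)]]
for b in B: print(np.degrees(np.arctan2(b[1]-.219,b[0]-.5396)))
fitcar(B,[0,-1,-2,-3],-20)
E
```

```text
-14.580421371189338
-74.56659806536985
-134.54017374719422
165.4095229348024
centre [0.5398 0.2188] ang -14.61 res 0.0006
```

Request:
send_rows(commands=[{"x": -0.008,"y": -0.001,"z": 0,"spin": 0.05,"fingers": 0.034},{"x": 0,"y": 0,"z": 0.02,"spin": 0.0,"fingers": 0.034},{"x": 0,"y": 0,"z": 0.035,"spin": 0.0,"fingers": 0.034},{"x": -0.006,"y": -0.002,"z": 0.03,"spin": 0.12,"fingers": 0.034},{"x": -0.015,"y": -0.008,"z": 0,"spin": 0.12,"fingers": 0.034},{"x": -0.015,"y": -0.009,"z": 0,"spin": 0.12,"fingers": 0.034},{"x": -0.014,"y": -0.011,"z": 0,"spin": 0.12,"fingers": 0.034},{"x": -0.013,"y": -0.012,"z": 0,"spin": 0.12,"fingers": 0.034},{"x": -0.011,"y": -0.014,"z": 0,"spin": 0.12,"fingers": 0.034},{"x": -0.009,"y": -0.015,"z": 0,"spin": 0.12,"fingers": 0.034},{"x": -0.006,"y": -0.015,"z": 0,"spin": 0.12,"fingers": 0.034},{"x": -0.002,"y": -0.005,"z": 0,"spin": 0.11,"fingers": 0.034}])

```text
time_s: 17.62
tcp_pos: [0.4169, 0.2504, 0.127]
tcp_rot: [[0.241, 0.97, -0.001], [0.97, -0.241, -0.001], [-0.001, -0.001, -1.0]]
ft_force: [0.6, 0.0, -0.6]
finger_gap: 0.387
```

Request:
send_rows(commands=[{"x": 0,"y": 0,"z": 0,"spin": 0,"fingers": 0.034},{"x": 0,"y": 0,"z": 0,"spin": 0,"fingers": 0.034}])

```text
time_s: 17.78
tcp_pos: [0.4183, 0.2519, 0.1276]
tcp_rot: [[0.251, 0.968, 0.001], [0.968, -0.251, 0.0], [0.001, 0.0, -1.0]]
ft_force: [-0.2, -0.6, 0.2]
finger_gap: 0.39
```

```bash
python3 -c "
from h import *
s=read_state();print(s['tcp_pos'],np.degrees(np.arctan2(s['tcp_rot'][1,0],s['tcp_rot'][0,0])))
wristshot('w11')"
```

```text
[0.41833275 0.25186091 0.12759193] 75.46920167985103
```

View pics/w11.png

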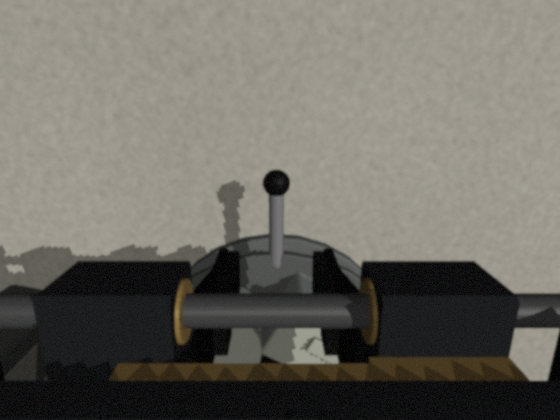

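Request:
send_rows(commands=[{"x": 0.0006,"y": 0,"z": -0.03,"spin": 0,"fingers": 0.034},{"x": 0,"y": 0,"z": -0.03,"spin": 0,"fingers": 0.034},{"x": 0,"y": 0,"z": -0.018,"spin": 0,"fingers": 0.034},{"x": 0,"y": 0,"z": -0.006,"spin": 0,"fingers": 0.034},{"x": 0,"y": 0,"z": 0,"spin": 0,"fingers": 0.034}])

```text
time_s: 18.25
tcp_pos: [0.4175, 0.2517, 0.0416]
tcp_rot: [[0.249, 0.969, -0.004], [0.969, -0.249, -0.001], [-0.002, -0.003, -1.0]]
ft_force: [0.8, 0.2, -0.1]
finger_gap: 0.389
```

```bash
python3 arc.py .5395 .2205 .1245 165.4 .1245 102.9 25 | tr '\n' ' '
```

```text
[0.0015, 0.0052] [0.0017, 0.0052] [0.0019, 0.005] [0.0022, 0.005] [0.0024, 0.0049] [0.0025, 0.0048] [0.0028, 0.0047] [0.003, 0.0045] [0.0032, 0.0044] [0.0034, 0.0043] [0.0035, 0.0041] [0.0038, 0.0039] [0.0039, 0.0038] [0.004, 0.0036] [0.0042, 0.0034] [0.0044, 0.0033] [0.0045, 0.003] [0.0046, 0.0029] [0.0047, 0.0026] [0.0049, 0.0025] [0.005, 0.0022] [0.005, 0.002] [0.0051, 0.0018] [0.0052, 0.0015] [0.0053, 0.0014]
```

Request:
send_rows(commands=[{"x": 0.0017,"y": 0.0052,"z": 0,"spin": -0.043,"fingers": 0.034},{"x": 0.0009,"y": 0.0026,"z": 0,"spin": -0.022,"fingers": 0.034},{"x": 0.0009,"y": 0.0026,"z": 0,"spin": -0.022,"fingers": 0.034},{"x": 0.0009,"y": 0.0025,"z": 0,"spin": -0.022,"fingers": 0.034},{"x": 0.001,"y": 0.0025,"z": 0,"spin": -0.022,"fingers": 0.034},{"x": 0.0022,"y": 0.005,"z": 0,"spin": -0.043,"fingers": 0.034},{"x": 0.0024,"y": 0.0049,"z": 0,"spin": -0.044,"fingers": 0.034},{"x": 0.0025,"y": 0.0048,"z": 0,"spin": -0.044,"fingers": 0.034},{"x": 0.0028,"y": 0.0047,"z": 0,"spin": -0.044,"fingers": 0.034},{"x": 0.003,"y": 0.0045,"z": 0,"spin": -0.044,"fingers": 0.034},{"x": 0.0032,"y": 0.0044,"z": 0,"spin": -0.044,"fingers": 0.034},{"x": 0.0034,"y": 0.0043,"z": 0,"spin": -0.044,"fingers": 0.034}])

```text
time_s: 19.25
tcp_pos: [0.4453, 0.301, 0.0454]
tcp_rot: [[0.637, 0.771, 0.003], [0.771, -0.637, 0.001], [0.003, 0.001, -1.0]]
ft_force: [0.5, 0.4, -0.5]
finger_gap: 0.386
```

Request:
send_rows(commands=[{"x": 0.0035,"y": 0.0041,"z": 0,"spin": -0.044,"fingers": 0.034},{"x": 0.0038,"y": 0.0039,"z": 0,"spin": -0.044,"fingers": 0.034},{"x": 0.0039,"y": 0.0038,"z": 0,"spin": -0.044,"fingers": 0.034},{"x": 0.004,"y": 0.0036,"z": 0,"spin": -0.044,"fingers": 0.034},{"x": 0.0042,"y": 0.0034,"z": 0,"spin": -0.044,"fingers": 0.034},{"x": 0.0044,"y": 0.0033,"z": 0,"spin": -0.044,"fingers": 0.034},{"x": 0.0045,"y": 0.003,"z": 0,"spin": -0.044,"fingers": 0.034},{"x": 0.0046,"y": 0.0029,"z": 0,"spin": -0.044,"fingers": 0.034},{"x": 0.0047,"y": 0.0026,"z": 0,"spin": -0.044,"fingers": 0.034},{"x": 0.0049,"y": 0.0025,"z": 0,"spin": -0.044,"fingers": 0.034},{"x": 0.004,"y": 0.0018,"z": 0,"spin": -0.033,"fingers": 0.034},{"x": 0.003,"y": 0.0013,"z": 0,"spin": -0.022,"fingers": 0.034}])

```text
time_s: 20.25
tcp_pos: [0.4948, 0.3371, 0.0452]
tcp_rot: [[0.927, 0.376, 0.002], [0.376, -0.927, 0.001], [0.003, -0.0, -1.0]]
ft_force: [-1.3, 0.5, 0.3]
finger_gap: 0.389
```

Request:
send_rows(commands=[{"x": 0.002,"y": 0.0007,"z": 0,"spin": -0.015,"fingers": 0.034},{"x": 0.001,"y": 0.0003,"z": 0,"spin": -0.01,"fingers": 0.034},{"x": 0,"y": 0,"z": 0,"spin": 0,"fingers": 0.034},{"x": 0,"y": 0,"z": 0,"spin": 0,"fingers": 0.034}])

```text
time_s: 20.58
tcp_pos: [0.4963, 0.3371, 0.0436]
tcp_rot: [[0.935, 0.355, 0.0], [0.355, -0.935, 0.0], [0.0, -0.0, -1.0]]
ft_force: [-0.6, 0.3, 0.5]
finger_gap: 0.39
```

```bash
python3 -c "
from h import *
p,d=vision.camera('top');crop(p,140,290,140,260,5,'pics/t3_car.png')"
```

```text
(no output)
```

View pics/t3_car.png

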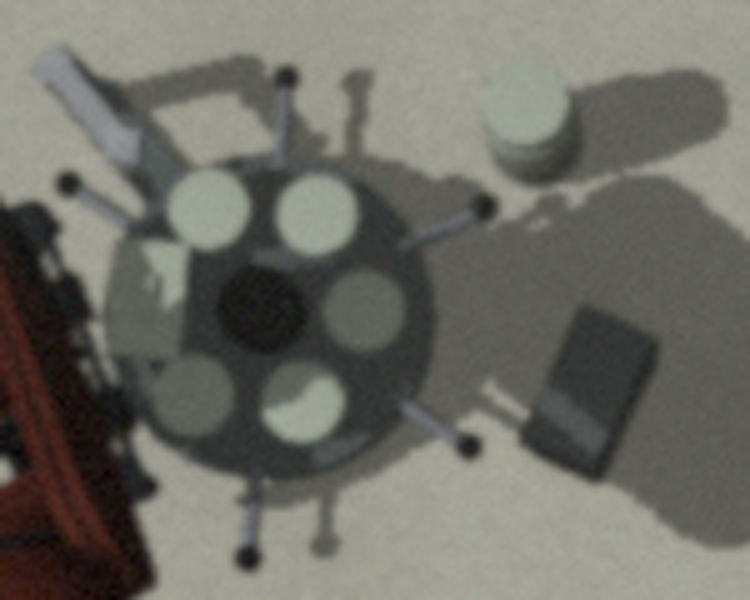

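Run:
```python
from h import *
g=lambda c,z:atz("top",140+(c[0]+.5)/5-.5,140+(c[1]+.5)/5-.5,z)
fitcar([g(c,.049) for c in [(286,76),(484,206),(469,446),(248,557),(69,185)]],[0,-1,-2,-3,1],-5)
```

```text
centre [0.5394 0.2189] ang -4.55 res 0.0008
```

Request:
send_rows(commands=[{"x": -0.008,"y": -0.003,"z": 0,"spin": 0.05,"fingers": 0.034},{"x": 0,"y": 0,"z": 0.02,"spin": 0.0,"fingers": 0.034},{"x": 0,"y": 0,"z": 0.035,"spin": 0.0,"fingers": 0.034},{"x": -0.006,"y": -0.003,"z": 0.03,"spin": 0.12,"fingers": 0.034},{"x": -0.014,"y": -0.01,"z": 0,"spin": 0.12,"fingers": 0.034},{"x": -0.013,"y": -0.012,"z": 0,"spin": 0.12,"fingers": 0.034},{"x": -0.012,"y": -0.014,"z": 0,"spin": 0.12,"fingers": 0.034},{"x": -0.011,"y": -0.015,"z": 0,"spin": 0.12,"fingers": 0.034},{"x": -0.008,"y": -0.016,"z": 0,"spin": 0.12,"fingers": 0.034},{"x": -0.006,"y": -0.017,"z": 0,"spin": 0.12,"fingers": 0.034},{"x": -0.003,"y": -0.012,"z": 0,"spin": 0.12,"fingers": 0.034},{"x": 0,"y": -0.005,"z": 0,"spin": 0.12,"fingers": 0.034}])

```text
time_s: 21.63
tcp_pos: [0.4142, 0.2287, 0.1282]
tcp_rot: [[0.072, 0.997, -0.001], [0.997, -0.072, -0.001], [-0.001, -0.0, -1.0]]
ft_force: [-0.6, 0.0, -0.9]
finger_gap: 0.393
```

Request:
send_rows(commands=[{"x": 0,"y": 0,"z": 0,"spin": 0,"fingers": 0.034},{"x": 0,"y": 0,"z": 0,"spin": 0,"fingers": 0.034}])

```text
time_s: 21.8
tcp_pos: [0.4153, 0.23, 0.1286]
tcp_rot: [[0.082, 0.997, 0.001], [0.997, -0.082, 0.0], [0.0, 0.0, -1.0]]
ft_force: [0.5, 0.4, 0.6]
finger_gap: 0.391
```

```bash
python3 -c "
from h import *
s=read_state();print(s['tcp_pos'],np.degrees(np.arctan2(s['tcp_rot'][1,0],s['tcp_rot'][0,0])))
wristshot('w12')"
```

```text
[0.41531521 0.23001169 0.12856502] 85.30043582217523
```

View pics/w12.png

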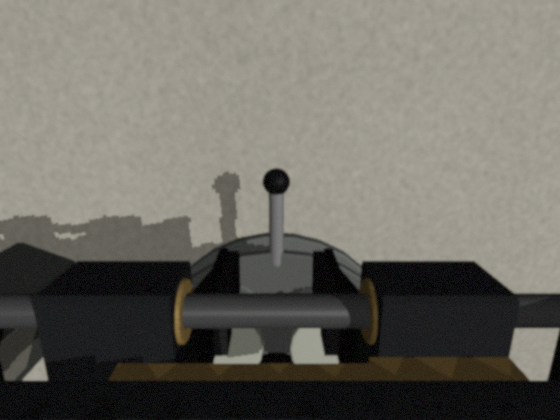

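Request:
send_rows(commands=[{"x": 0,"y": 0,"z": -0.03,"spin": 0,"fingers": 0.034},{"x": 0,"y": 0,"z": -0.03,"spin": 0,"fingers": 0.034},{"x": 0,"y": 0,"z": -0.018,"spin": 0,"fingers": 0.034},{"x": 0,"y": 0,"z": -0.006,"spin": 0,"fingers": 0.034},{"x": 0,"y": 0,"z": 0,"spin": 0,"fingers": 0.034}])

```text
time_s: 22.27
tcp_pos: [0.4137, 0.2299, 0.0426]
tcp_rot: [[0.079, 0.997, -0.004], [0.997, -0.079, -0.001], [-0.002, -0.004, -1.0]]
ft_force: [0.2, 0.0, -0.1]
finger_gap: 0.386
```

```bash
python3 arc.py .5395 .2205 .1245 175.5 .1245 127 19 | tr '\n' ' '
```

```text
[0.0005, 0.0055] [0.0008, 0.0055] [0.0011, 0.0054] [0.0013, 0.0054] [0.0015, 0.0053] [0.0018, 0.0053] [0.002, 0.0052] [0.0022, 0.0051] [0.0024, 0.0049] [0.0027, 0.0049] [0.0029, 0.0047] [0.0031, 0.0046] [0.0033, 0.0045] [0.0035, 0.0043] [0.0036, 0.0042] [0.0039, 0.004] [0.004, 0.0038] [0.0042, 0.0036] [0.0044, 0.0034]
```

Request:
send_rows(commands=[{"x": 0.0008,"y": 0.0055,"z": 0,"spin": -0.044,"fingers": 0.034},{"x": 0.0004,"y": 0.0028,"z": 0,"spin": -0.022,"fingers": 0.034},{"x": 0.0005,"y": 0.0028,"z": 0,"spin": -0.022,"fingers": 0.034},{"x": 0.0005,"y": 0.0027,"z": 0,"spin": -0.022,"fingers": 0.034},{"x": 0.0006,"y": 0.0027,"z": 0,"spin": -0.022,"fingers": 0.034},{"x": 0.0013,"y": 0.0054,"z": 0,"spin": -0.044,"fingers": 0.034},{"x": 0.0015,"y": 0.0053,"z": 0,"spin": -0.044,"fingers": 0.034},{"x": 0.0018,"y": 0.0053,"z": 0,"spin": -0.044,"fingers": 0.034},{"x": 0.002,"y": 0.0052,"z": 0,"spin": -0.044,"fingers": 0.034},{"x": 0.0022,"y": 0.0051,"z": 0,"spin": -0.044,"fingers": 0.034},{"x": 0.0024,"y": 0.0049,"z": 0,"spin": -0.044,"fingers": 0.034},{"x": 0.0027,"y": 0.0049,"z": 0,"spin": -0.044,"fingers": 0.034}])

```text
time_s: 23.27
tcp_pos: [0.4334, 0.2837, 0.0463]
tcp_rot: [[0.498, 0.867, 0.003], [0.867, -0.498, 0.001], [0.002, 0.002, -1.0]]
ft_force: [-0.1, -0.1, -0.5]
finger_gap: 0.391
```

Request:
send_rows(commands=[{"x": 0.0029,"y": 0.0047,"z": 0,"spin": -0.044,"fingers": 0.034},{"x": 0.0031,"y": 0.0046,"z": 0,"spin": -0.044,"fingers": 0.034},{"x": 0.0033,"y": 0.0045,"z": 0,"spin": -0.044,"fingers": 0.034},{"x": 0.0035,"y": 0.0043,"z": 0,"spin": -0.044,"fingers": 0.034},{"x": 0.0036,"y": 0.0042,"z": 0,"spin": -0.044,"fingers": 0.034},{"x": 0.0032,"y": 0.0032,"z": 0,"spin": -0.035,"fingers": 0.034},{"x": 0.0026,"y": 0.0024,"z": 0,"spin": -0.025,"fingers": 0.034},{"x": 0.0016,"y": 0.0013,"z": 0,"spin": -0.015,"fingers": 0.034},{"x": 0.001,"y": 0.0008,"z": 0,"spin": -0.01,"fingers": 0.034},{"x": 0,"y": 0,"z": 0,"spin": 0,"fingers": 0.034},{"x": 0,"y": 0,"z": 0,"spin": 0,"fingers": 0.034}])

```text
time_s: 24.18
tcp_pos: [0.4571, 0.3129, 0.0449]
tcp_rot: [[0.733, 0.68, 0.001], [0.68, -0.733, 0.0], [0.001, 0.0, -1.0]]
ft_force: [0.1, -0.8, -0.7]
finger_gap: 0.392
```

```bash
python3 -c "
from h import *
p,d=vision.camera('top');crop(p,140,290,140,260,5,'pics/t4_car.png')"
```

```text
(no output)
```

View pics/t4_car.png

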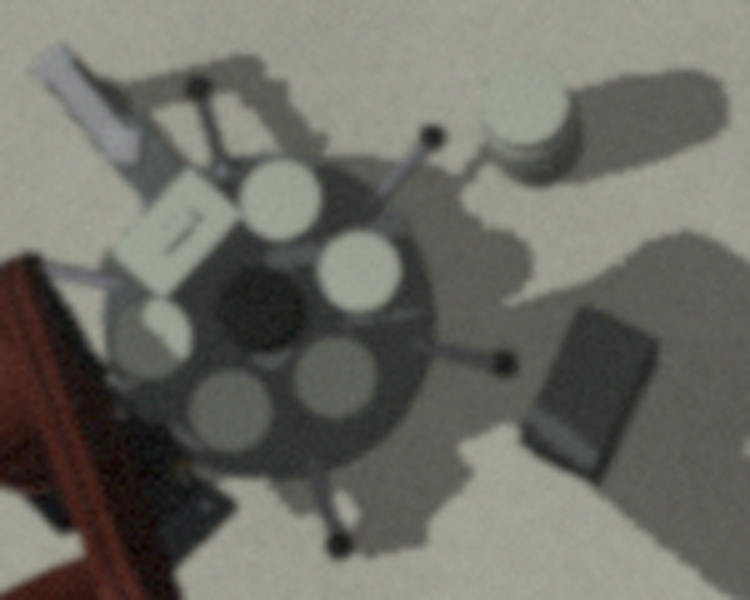

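Run:
```python
from h import *
g=lambda c,z:atz("top",140+(c[0]+.5)/5-.5,140+(c[1]+.5)/5-.5,z)
fitcar([g(c,.049) for c in [(198,88),(432,136),(504,363),(340,544)]],[0,-1,-2,-3],18)
s=read_state();t=s['tcp_pos'];print(np.degrees(np.arctan2(t[1]-.2205,t[0]-.5395)))
c=np.array([.5396,.2190])
for q,z in [((52,60),.12),((128,163),.12),((128,165),.12),((178,232),.099)]:
    b=g(q,z)[:2]-c;print(q,np.degrees(np.arctan2(b[1],b[0])),np.linalg.norm(b))
```

```text
centre [0.5398 0.2186] ang 16.76 res 0.0005
131.85057501652727
(52, 60) 38.482206818002744 0.18828703735762684
(128, 163) 40.583675086521865 0.10929737789174757
(128, 165) 41.00063501042991 0.10836986898205084
(178, 232) 45.82630047907226 0.06326006184468333
```

Request:
send_rows(commands=[{"x": 0.002,"y": 0.0017,"z": 0,"spin": -0.021,"fingers": 0.034},{"x": 0.002,"y": 0.0017,"z": 0,"spin": -0.021,"fingers": 0.034},{"x": 0.002,"y": 0.0016,"z": 0,"spin": -0.021,"fingers": 0.034},{"x": 0.0021,"y": 0.0016,"z": 0,"spin": -0.021,"fingers": 0.034},{"x": 0.0021,"y": 0.0015,"z": 0,"spin": -0.021,"fingers": 0.034},{"x": 0.0021,"y": 0.0015,"z": 0,"spin": -0.021,"fingers": 0.034},{"x": 0,"y": 0,"z": 0,"spin": 0,"fingers": 0.034},{"x": 0,"y": 0,"z": 0,"spin": 0,"fingers": 0.034}])

```text
time_s: 24.9
tcp_pos: [0.4693, 0.3223, 0.0443]
tcp_rot: [[0.813, 0.583, 0.0], [0.583, -0.813, 0.0], [0.0, 0.0, -1.0]]
ft_force: [1.2, 0.3, 0.2]
finger_gap: 0.393
```

Request:
send_rows(commands=[{"x": -0.006,"y": -0.0045,"z": 0,"spin": 0,"fingers": 0.034},{"x": 0,"y": 0,"z": 0.02,"spin": 0,"fingers": 0.034},{"x": 0,"y": 0,"z": 0.04,"spin": 0,"fingers": 0.034},{"x": 0,"y": 0,"z": 0.04,"spin": 0,"fingers": 0.034},{"x": 0,"y": 0,"z": 0.04,"spin": 0,"fingers": 0.034},{"x": 0.02,"y": -0.008,"z": 0.035,"spin": 0,"fingers": 0.034},{"x": 0.035,"y": -0.014,"z": 0.02,"spin": 0,"fingers": 0.034},{"x": 0.035,"y": -0.014,"z": 0,"spin": 0,"fingers": 0.034},{"x": 0.035,"y": -0.014,"z": 0,"spin": 0,"fingers": 0.034},{"x": 0.035,"y": -0.014,"z": 0,"spin": 0,"fingers": 0.034},{"x": 0.035,"y": -0.014,"z": 0,"spin": 0,"fingers": 0.034},{"x": 0,"y": 0,"z": 0,"spin": 0,"fingers": 0.034}])

```text
time_s: 25.9
tcp_pos: [0.6614, 0.2356, 0.2363]
tcp_rot: [[0.815, 0.579, -0.0], [0.579, -0.815, -0.002], [-0.002, 0.002, -1.0]]
ft_force: [-0.1, 0.0, -1.3]
finger_gap: 0.391
```

Request:
send_rows(commands=[{"x": 0,"y": 0,"z": 0,"spin": 0,"fingers": 0.034},{"x": 0,"y": 0,"z": 0,"spin": 0,"fingers": 0.034}])

```text
time_s: 26.07
tcp_pos: [0.6563, 0.24, 0.2382]
tcp_rot: [[0.813, 0.582, -0.002], [0.582, -0.813, -0.0], [-0.001, -0.001, -1.0]]
ft_force: [-0.7, 0.4, -0.1]
finger_gap: 0.391
```

```bash
python3 -c "
from h import *
wristshot('w13')"
```

```text
(no output)
```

View pics/w13.png

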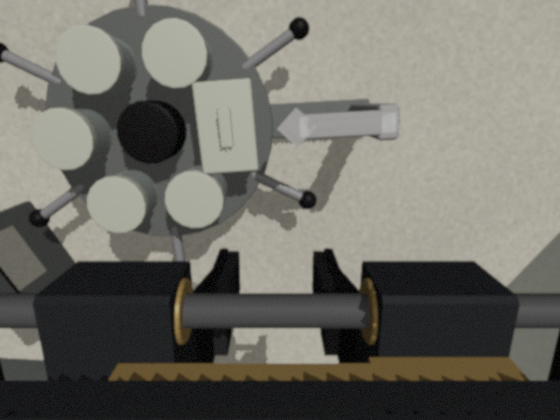

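```bash
python3 -c "
from h import *
a=np.load('w13.npz')['p'];crop(a,180,410,70,185,3.4,'pics/w13c.png');crop(a,0,320,0,230,2.5,'pics/w13d.png')"
```

```text
(no output)
```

View pics/w13c.png

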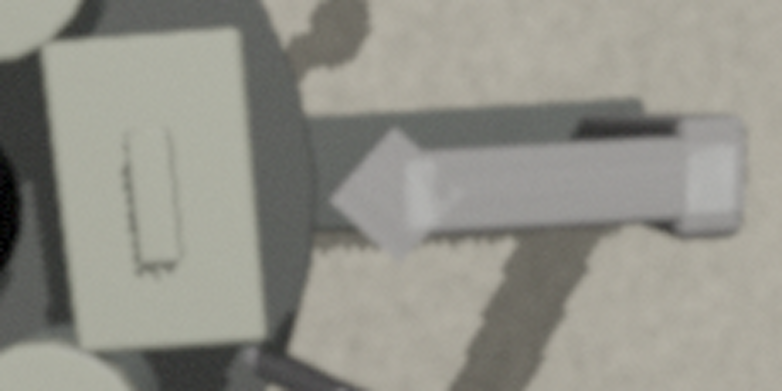

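View pics/w13d.png

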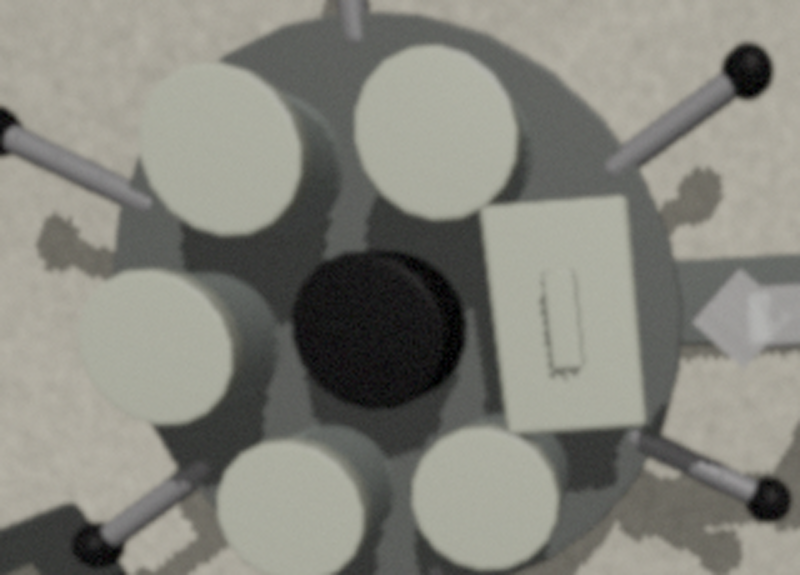

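Run:
```python
from h import *
f="w13"
C=lambda q,z:watz(f,180+(q[0]+.5)/3.4-.5,70+(q[1]+.5)/3.4-.5,z)[:2]
D=lambda q,z:watz(f,(q[0]+.5)/2.5-.5,(q[1]+.5)/2.5-.5,z)[:2]
B=[D(q,.049) for q in [(748,70),(770,497),(98,545)]]
fitcar(B,[0,-1,-3],69)
T=np.array([C(q,.099) for q in [(43,45),(238,28),(266,338),(82,349)]])
J=np.array([D(q,.095) for q in [(222,149),(436,132),(485,497),(292,507),(156,346)]])
print("trough",T.mean(0),[np.linalg.norm(T[i]-T[i-1]).round(4) for i in range(4)])
a=lambda v:np.degrees(np.arctan2(v[1],v[0])).round(2)
print("trough long-normal", a(T[1]-T[0]+T[2]-T[3]), a(-np.array([[0,-1],[1,0]])@(T[2]-T[1]+T[3]-T[0])))
tip=C((331,200),.12);post=C((712,178),.12)
w=(C((395,128),.12),C((400,262),.12));print("wings mid",(w[0]+w[1])/2,"width",np.linalg.norm(w[0]-w[1]))
e1=C((440,189),.12);e2=C((680,178.5),.12)
print("tip",tip,"post",post,"tip->post dir",a(post-tip),"arm dir",a(e2-e1))
# tongue edges z .01-.012: upper edge
for c in [np.array([.5395,.2205]),np.array([.5398,.2188])]:
  print(c,"trough",a(T.mean(0)-c),np.linalg.norm(T.mean(0)-c),"tip",a(tip-c),np.linalg.norm(tip-c),"post",a(post-c),np.linalg.norm(post-c))
# five-jar + trough centre -> axis at .095
print("opp jar mid", [( (J[i]+J[j])/2).round(4) for i,j in [(1,3),(0,2)]], ((T.mean(0)+J[4])/2).round(4))
```

```text
centre [0.5393 0.221 ] ang 69.7 res 0.0006
trough [0.59073668 0.26376919] [np.float64(0.0688), np.float64(0.0437), np.float64(0.0697), np.float64(0.0439)]
trough long-normal 39.65 -140.11
wings mid [0.63409834 0.29615507] width 0.028121757568029142
tip [0.62300538 0.28717274] post [0.68641826 0.3381909 ] tip->post dir 38.82 arm dir 38.03
[0.5395 0.2205] trough 40.18 0.06706280645119707 tip 38.6 0.10685692910469721 post 38.7 0.1882448454520267
[0.5398 0.2188] trough 41.44 0.06794684139852619 tip 39.41 0.1076938595727047 post 39.16 0.18907961270917054
opp jar mid [array([0.5392, 0.2222]), array([0.5395, 0.2216])] [0.5397 0.2217]
```

The trough measures 39.65° against the pointer at 38.4°, so about 1.25° is left, roughly 2.7 mm at the finger. I'm going back for the final nudge.

Request:
send_rows(commands=[{"x": -0.035,"y": 0.014,"z": 0,"spin": 0,"fingers": 0.034},{"x": -0.035,"y": 0.014,"z": 0,"spin": 0,"fingers": 0.034},{"x": -0.035,"y": 0.014,"z": 0,"spin": 0,"fingers": 0.034},{"x": -0.035,"y": 0.014,"z": 0,"spin": 0,"fingers": 0.034},{"x": -0.035,"y": 0.014,"z": -0.02,"spin": 0,"fingers": 0.034},{"x": -0.019,"y": 0.007,"z": -0.03,"spin": 0,"fingers": 0.034},{"x": 0,"y": 0,"z": -0.02,"spin": 0,"fingers": 0.034},{"x": 0,"y": 0,"z": -0.02,"spin": 0,"fingers": 0.034},{"x": 0,"y": 0,"z": 0,"spin": 0,"fingers": 0.034},{"x": 0,"y": 0,"z": 0,"spin": 0,"fingers": 0.034}])

```text
time_s: 26.95
tcp_pos: [0.4622, 0.317, 0.1493]
tcp_rot: [[0.812, 0.584, -0.001], [0.584, -0.812, -0.001], [-0.001, -0.0, -1.0]]
ft_force: [-0.5, 0.1, 0.0]
finger_gap: 0.387
```

```bash
python3 -c "
from h import *
s=read_state();t=s['tcp_pos'];print(t,np.degrees(np.arctan2(t[1]-.2205,t[0]-.5395)))
wristshot('w14')"
```

```text
[0.46222216 0.31700895 0.14929846] 128.68538567839744
```

View pics/w14.png

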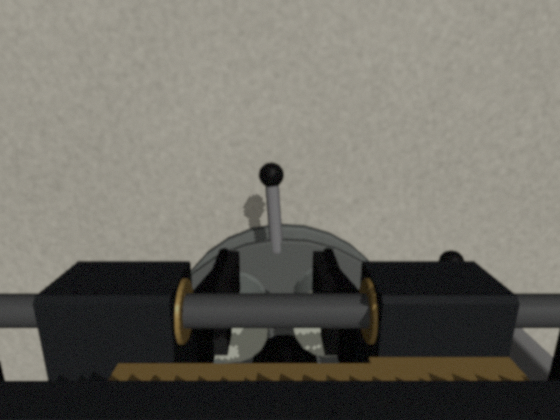

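Request:
send_rows(commands=[{"x": 0,"y": 0,"z": -0.035,"spin": 0,"fingers": 0.034},{"x": 0,"y": 0,"z": -0.035,"spin": 0,"fingers": 0.034},{"x": 0,"y": 0,"z": -0.025,"spin": 0,"fingers": 0.034},{"x": 0,"y": 0,"z": -0.01,"spin": 0,"fingers": 0.034},{"x": 0,"y": 0,"z": 0,"spin": 0,"fingers": 0.034},{"x": 0.0025,"y": 0.0018,"z": 0,"spin": 0,"fingers": 0.034},{"x": 0.002,"y": 0.0015,"z": 0,"spin": 0,"fingers": 0.034},{"x": 0.0015,"y": 0.0012,"z": 0,"spin": 0,"fingers": 0.034},{"x": 0,"y": 0,"z": 0,"spin": 0,"fingers": 0.034},{"x": 0,"y": 0,"z": 0,"spin": 0,"fingers": 0.034}])

```text
time_s: 27.83
tcp_pos: [0.4711, 0.3218, 0.0457]
tcp_rot: [[0.813, 0.583, 0.002], [0.583, -0.813, 0.001], [0.002, 0.0, -1.0]]
ft_force: [-0.4, 0.2, 0.8]
finger_gap: 0.394
```

Request:
send_rows(commands=[{"x": 0.0003,"y": 0.0003,"z": 0,"spin": 0,"fingers": 0.034},{"x": 0,"y": 0,"z": 0,"spin": 0,"fingers": 0.034},{"x": 0,"y": 0,"z": 0,"spin": 0,"fingers": 0.034}])

```text
time_s: 28.08
tcp_pos: [0.4703, 0.3216, 0.0444]
tcp_rot: [[0.813, 0.583, 0.0], [0.583, -0.813, 0.0], [0.0, -0.0, -1.0]]
ft_force: [-0.7, 0.7, 0.4]
finger_gap: 0.386
```

Request:
send_rows(commands=[{"x": 0.0006,"y": 0.0004,"z": 0,"spin": 0,"fingers": 0.034},{"x": 0.0006,"y": 0.0004,"z": 0,"spin": 0,"fingers": 0.034},{"x": 0.0005,"y": 0.0004,"z": 0,"spin": 0,"fingers": 0.034},{"x": 0,"y": 0,"z": 0,"spin": 0,"fingers": 0.034},{"x": 0,"y": 0,"z": 0,"spin": 0,"fingers": 0.034}])

```text
time_s: 28.5
tcp_pos: [0.472, 0.3227, 0.0443]
tcp_rot: [[0.813, 0.583, -0.0], [0.583, -0.813, -0.0], [-0.0, -0.0, -1.0]]
ft_force: [-0.3, -0.2, 0.2]
finger_gap: 0.389
```

Request:
send_rows(commands=[{"x": -0.006,"y": -0.0045,"z": 0,"spin": 0,"fingers": 0.034},{"x": 0,"y": 0,"z": 0.02,"spin": 0,"fingers": 0.034},{"x": 0,"y": 0,"z": 0.04,"spin": 0,"fingers": 0.034},{"x": 0,"y": 0,"z": 0.04,"spin": 0,"fingers": 0.034},{"x": 0,"y": 0,"z": 0.04,"spin": 0,"fingers": 0.034},{"x": 0.02,"y": -0.008,"z": 0.035,"spin": 0,"fingers": 0.034},{"x": 0.035,"y": -0.014,"z": 0.02,"spin": 0,"fingers": 0.034},{"x": 0.035,"y": -0.014,"z": 0,"spin": 0,"fingers": 0.034},{"x": 0.035,"y": -0.014,"z": 0,"spin": 0,"fingers": 0.034},{"x": 0.035,"y": -0.014,"z": 0,"spin": 0,"fingers": 0.034},{"x": 0.035,"y": -0.014,"z": 0,"spin": 0,"fingers": 0.034},{"x": 0,"y": 0,"z": 0,"spin": 0,"fingers": 0.034}])

```text
time_s: 29.5
tcp_pos: [0.6644, 0.2361, 0.2362]
tcp_rot: [[0.815, 0.579, -0.0], [0.579, -0.815, -0.002], [-0.002, 0.002, -1.0]]
ft_force: [-0.8, -0.3, -1.4]
finger_gap: 0.392
```

Request:
send_rows(commands=[{"x": 0,"y": 0,"z": 0,"spin": 0,"fingers": 0.034},{"x": 0,"y": 0,"z": 0,"spin": 0,"fingers": 0.034},{"x": 0,"y": 0,"z": 0,"spin": 0,"fingers": 0.034},{"x": 0,"y": 0,"z": 0,"spin": 0,"fingers": 0.034}])

```text
time_s: 29.83
tcp_pos: [0.6591, 0.2415, 0.2396]
tcp_rot: [[0.812, 0.584, 0.001], [0.584, -0.812, 0.0], [0.001, 0.0, -1.0]]
ft_force: [0.3, 0.1, 0.2]
finger_gap: 0.392
```

```bash
python3 -c "
from h import *
wristshot('w15')
a=np.load('w15.npz')['p'];crop(a,180,410,70,185,3.4,'pics/w15c.png');crop(a,0,320,0,230,2.5,'pics/w15d.png')"
```

```text
(no output)
```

View pics/w15c.png

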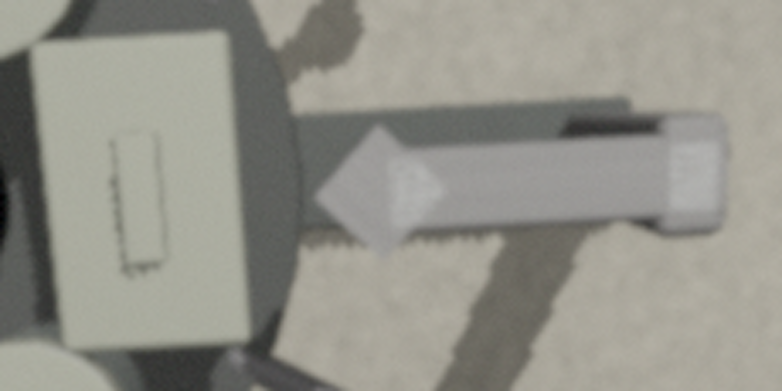

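View pics/w15d.png

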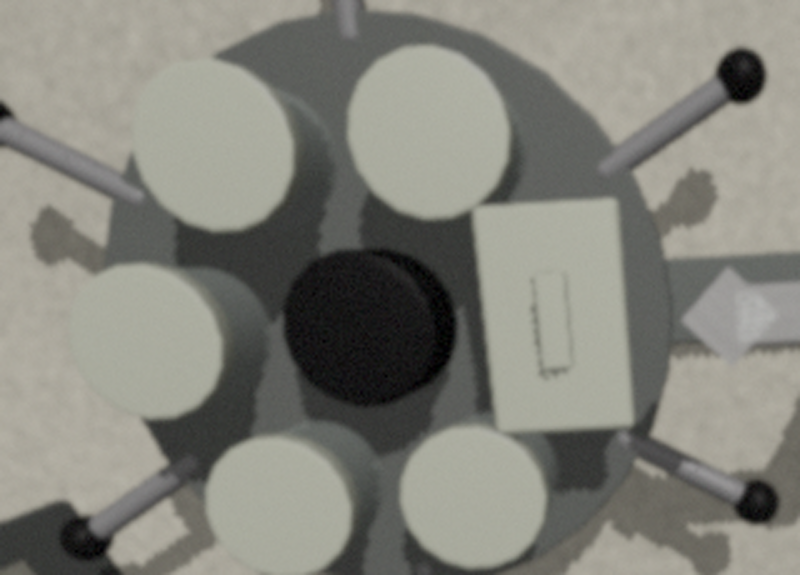

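Run:
```python
from h import *
f="w15"
C=lambda q,z:watz(f,180+(q[0]+.5)/3.4-.5,70+(q[1]+.5)/3.4-.5,z)[:2]
D=lambda q,z:watz(f,(q[0]+.5)/2.5-.5,(q[1]+.5)/2.5-.5,z)[:2]
B=[D(q,.049) for q in [(741,75),(757,501),(85,539)]]
fitcar(B,[0,-1,-3],69)
T=np.array([C(q,.099) for q in [(33,46),(226,32),(249,339),(65,349)]])
a=lambda v:np.degrees(np.arctan2(v[1],v[0])).round(2)
J=np.array([D(q,.095) for q in [(215,145),(429,131),(473,496),(279,506),(146,341)]])
print("opp mids", [( (J[i]+J[j])/2).round(4) for i,j in [(1,3),(0,2)]], ((T.mean(0)+J[4])/2).round(4))
print("trough",T.mean(0),"jar->trough dir",a(T.mean(0)-J[4]),"normal",a(T[1]-T[0]+T[2]-T[3]), a(-np.array([[0,-1],[1,0]])@(T[2]-T[1]+T[3]-T[0])))
tip=C((315,197),.12);post=C((695,175),.12);w=(C((379,124),.12)+C((383,257),.12))/2
print("tip",tip,"dirs",a(post-tip),a(post-w))
for c in [np.array([.5395,.2205]),np.array([.5394,.2214])]:
  print(c,"trough",a(T.mean(0)-c),np.linalg.norm(T.mean(0)-c),"tip",a(tip-c),np.linalg.norm(tip-c),"post",a(post-c),"w",a(w-c))
# tongue (z .012) edges at crop
for y0,y1,x in [(116,233,310),(107,None,500)]:
  if y1: m=(C((x,y0),.012)+C((x,y1),.012))/2;print("tongue",a(m-np.array([.5394,.2214])),np.linalg.norm(C((x,y0),.012)-C((x,y1),.012)))
```

```text
centre [0.5393 0.2205] ang 68.91 res 0.0008
opp mids [array([0.5392, 0.2217]), array([0.5395, 0.2216])] [0.5397 0.2216]
trough [0.59126533 0.26295317] jar->trough dir 38.74 normal 39.2 -141.3
tip [0.622888   0.28717792] dirs 38.92 38.61
[0.5395 0.2205] trough 39.36 0.06694714786017976 tip 38.65 0.10676846322224938 post 38.76 w 38.85
[0.5394 0.2214] trough 38.7 0.06645809178633455 tip 38.23 0.10628726206413938 post 38.53 w 38.49
tongue 37.89 0.033792279330624855
```

The trough is at about 38.7° and the pointer at about 38.4°, so it's within roughly 0.3°, which is my measurement error. Last check is the whole scene.

```bash
python3 -c "
from h import *
p,d=vision.camera('top');cv2.imwrite('pics/top9.png',p[:,:,::-1]);crop(p,290,390,150,250,6,'pics/t9_iso.png')
p,d=vision.camera('scene');cv2.imwrite('pics/s9.png',p[:,:,::-1]);crop(p,185,285,215,310,6,'pics/s9_iso.png')"
```

```text
(no output)
```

View pics/t9_iso.png

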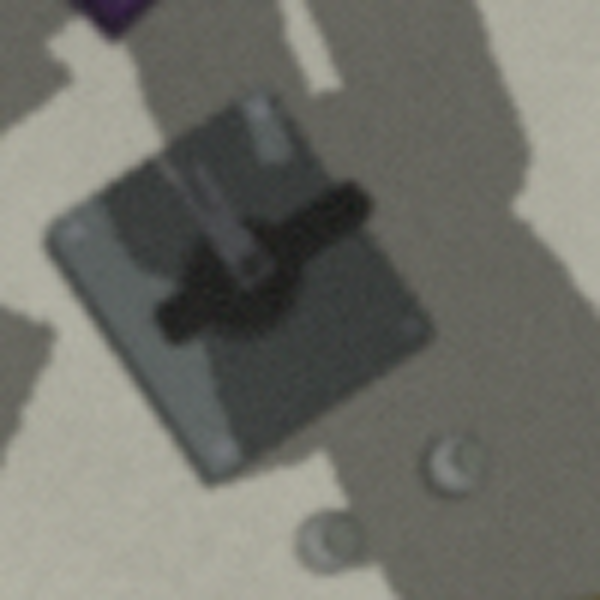

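View pics/s9.png

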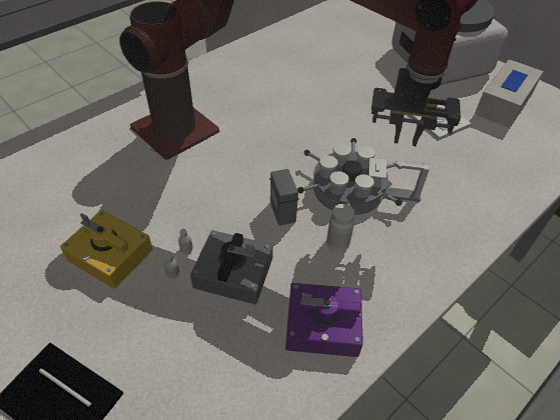

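View pics/s9_iso.png

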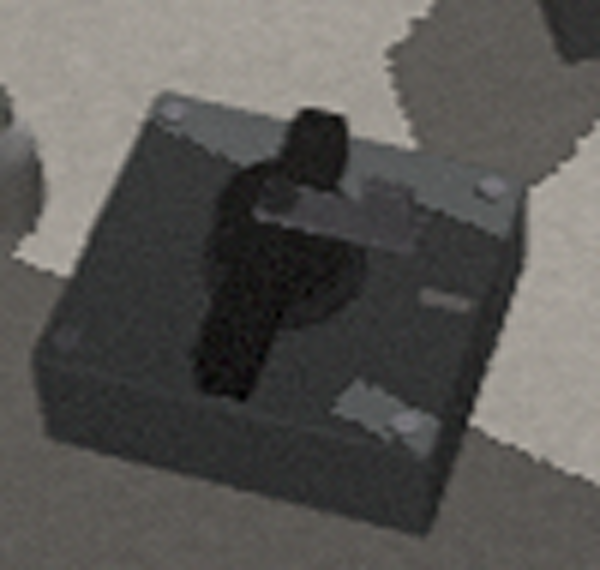

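Run:
```python
from h import *
g=lambda c,z:atz("top",290+(c[0]+.5)/6-.5,150+(c[1]+.5)/6-.5,z)[:2]
s=lambda c,z:atz("scene",185+(c[0]+.5)/6-.5,215+(c[1]+.5)/6-.5,z)[:2]
a=lambda v:np.degrees(np.arctan2(v[1],v[0])).round(1)
print("handle top", a(g((350,200),.096)-g((172,318),.096)))
print("hasp top", a(g((205,180),.105)-g((250,268),.102)))
# scene: hasp plate edges (near edge/far edge), z .102
print("hasp scene", a(s((418,238),.102)-s((262,208),.102)), "handle scene", a(s((225,380),.096)-s((320,125),.096)))
```

```text
handle top -57.9
hasp top 25.2
hasp scene 35.3 handle scene -55.8
```

Run:
```python
from h import *
a=lambda v:np.degrees(np.arctan2(v[1],v[0])).round(1)
crop(np.load('w7.npz')['p'],280,460,130,265,4.3,'pics/w7c.png')
W=lambda u,v,z:watz('w7',u,v,z)[:2]
print(a(W(365,197,.102)-W(352,250,.102)),a(W(391,200,.102)-W(376,258,.102)))
```

```text
31.3 31.6
```

View pics/w7c.png

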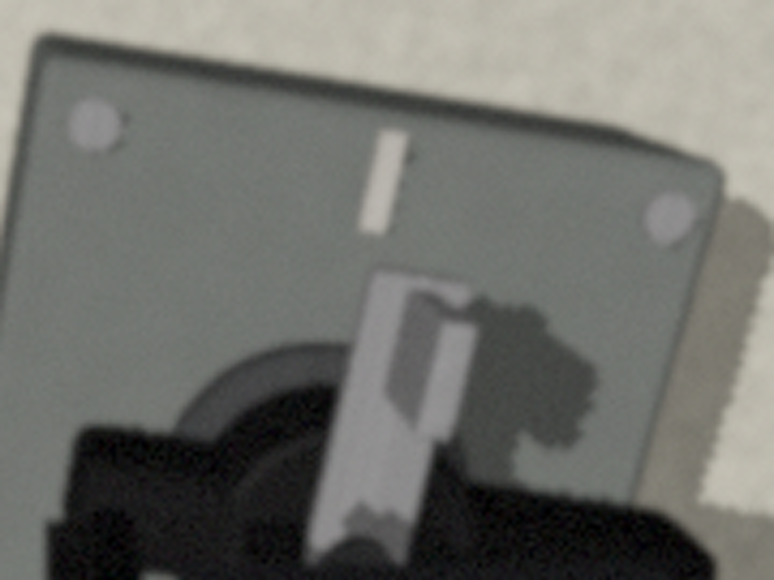

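The close wrist view puts the hasp at 31.3 to 31.6°, square to the handle (target 31.6°). The arm is clear of everything, so I'm handing in.

```bash
python3 -c "
from rig import job_done,read_state
s=read_state();print(s['time_s'],s['ft_force'],abs(s['joint_velocities']).max());print(job_done())"
```

```text
29.9833 [ 0.37029986  0.26242825 -0.58902491] 0.0035405720215885487
the job is handed in; nothing more can be done
None
```

The job is done and handed in at 30.0 s. The handle is off, the hasp is out, and the trough is at the pointer with the arm clear of everything.

- **Handle:** I pushed it clockwise until it met its stop, at about 20 N with no further motion. It last measured about -58° from above, with off expected at -58.4°.
- **Hasp:** After that, I swung it out by its tab until it met its stop, at about 11 N. The close wrist view put it at 31.3–31.6°, against 31.6° for square. The far cameras read it more roughly, at 25° and 35°, so I trusted the wrist view and the stop.
- **Carousel:** I turned it clockwise with three slow spoke pushes and a small final nudge. The trough is within about 0.3° of the pointer. The individual estimates scatter between 0 and 0.7°, so I left it there. I saw no sign of coasting when I backed away, but I did not take repeat pictures to measure that it was at rest.
- **Bystanders:** In the last pictures the bottles and the slide box still stand where they were.

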